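Build up a stacked heel on the jig

ROBOT

A 6-joint arm with a two-finger parallel gripper is mounted at the origin on a cart in front of the work surface, level with it; the furniture and walls round the work are solid. World frame = base frame: x ahead of the robot, y to its left, z up, the work surface at z = 0. Lengths are in m, angles in rad, forces in N, time in s.
With the tool pointing down it reaches from about 0.225 to 0.875 m from the base axis. Payload 3.4 kg.
Tool frame: the origin (TCP) lies on the centre line of the jaws, within the pads' length; the fingertips stand 17 mm ahead of it and the grasp point (between the pads) lies 2 mm behind it; z points along the fingers, y is the line along which they close (so a half turn about z gives the same grasp; the last joint's range is limited). The gripper opens to 85 mm and grips with 20 to 120 N. Pads are 22 mm wide; open, the fingers measure 114 mm over their backs; the gripper's body (76 mm by 85 mm) begins 54 mm behind the grasp point. The pads swing forward as they close: fully open they stand 13 mm farther back than shut.
Start: joints at [1.146, 0.276, 1.505, -0, 1.361, -0.121], TCP at [0.172, 0.549, 0.248] pointing down, gripper open.
Joint ranges: [-2.89, 2.89], [-0.75, 2.08], [0.22, 2.7], [-1.18, 4.32], [0.11, 2.71], [-2.7, 2.7]. Speed limits (rad/s): [2.57, 2.57, 3.14, 3.14, 3.14, 3.14].

INTERFACE

Orientations are given as a rotation vector (axis times angle).
In Python, from plant import r gives the robot as it stands.
- The arm moves only by the tool carry_out, never from a script. Its argument "steps" is a list of rows, each an object with "delta_pos": the shift along the tool's x, y, z in m, a list of three; "turn": the turn, a rotation vector about the tool's x, y, z in rad, a list of three; "hand": the finger opening in m, from 0 to 0.0854. A call has exactly 5 rows; each row shifts and turns the commanded pose from where the row before left it, along the tool's axes as they then stand; what a row does not reach is not made up. A row lasts 1/8 s, in which the tool goes at most 62.5 mm and 10.7 degrees, less where a joint would pass 70% of its speed; a pose out of reach is approached as far as the arm can. A call with a gripper value outside its range is refused whole. The fingers move at their own pace and stop on an object; the grip force is fixed at half the most. Time passes only in rows, so rows that do not move let the fingers close, or fill a call up. It gives the time, the measured TCP pose, the force, the opening and the grip force at its end, in the units of the state.
- r.get_state(): the state, without advancing time (a new reading comes with each control period).
- r.get_image(name): name is "scene" or "top"; returns a dict with "color" (480x640x3 uint8, red, green, blue), "intrinsics" (3x3 intrinsics, pixels), "xyz" and "rotation" of the camera in the world. Camera axes: x right, y down, z forward; pixel columns grow to the right and rows downward; lengths in m; the calibration is good to about 2 mm. A picture is of the moment at which its call begins. There is no depth.
- r.job_done(): hands the job in; it is judged then, once.
The state is a dict: "time_s": time; "joints": joint angles; "dq": joint speeds; "joint_torque": joint torques, N m; "ee_pos": TCP position; "tcp_rot": TCP orientation; "wrist_force": force on the tool from outside, world axes, zero at the start; "torque": the same for the moment, N m; "finger_gap": opening from 0.0 (shut) to 1.0 (fully open); "gripper_force": force on a finger pad.
Only numpy, scipy, OpenCV 4.12 (cv2) and the standard library are available. Lean on these libraries where they do the work, as an engineer would, in place of code of your own. Each camera call takes 0.05 s, during which the arm holds its last target. There are 200 camera calls.

TASK

Build up the stacked heel on the jig: thread the three leather lifts over its pin with the largest at the bottom and the smallest uppermost, then the thin black rubber top piece, each lying flat on the one below with its straight breast edge facing the jig's stop plate. Last, stand the steel weight over the end of the pin so that it presses on the stack, and let go of everything. Leave the thick finished rubber heel that lies nearby where it is.

Things in the scene. Friction and masses are not known exactly. Their poses are not given: they have to be found in the camera images.
- jig: Heel building jig screwed to the bench: grey-green steel plate 100 (x) by 70 (y) by 12 mm with an upright steel pin and a low breast stop. Origin: on the pin's axis at the plate's underside (bench top). Pin 8 mm thick, its top 64 above the bench (52 above the plate), the last 10 tapering to 3 mm at the tip. x points from the pin to the stop.
- jig_stop (a point): Middle of that face of the jig's breast stop which looks at the pin, 30 mm from the pin's axis along the jig's x, 27 above the bench. The stop is a steel plate 6 thick, 34 wide (y), its top 42 above the bench; it is narrower than any lift, so fingers pass on either side.
- lift_large: Largest of three brown leatherboard heel lifts: 66 wide, 70 long, 10 mm thick, D-shaped, lying flat, one 13 mm hole right through. Origin: on the hole's axis at the underside. x points to the straight breast edge, 26 from the hole axis; round back 44 behind it. Flanks parallel, 66 apart along y, straight from x = -11 to +26: grip across y about 8 mm ahead of the hole.
- lift_middle: Middle-sized brown leatherboard heel lift: 56 wide, 62 long, 10 mm thick, D-shaped, lying flat, one 13 mm hole right through. Origin: on the hole's axis at the underside. x points to the straight breast edge, 26 from the hole axis; round back 36 behind it. Flanks parallel, 56 apart along y, straight from x = -8 to +26: grip across y about 8 mm ahead of the hole.
- lift_small: Smallest of the brown leatherboard heel lifts: 46 wide, 54 long, 10 mm thick, D-shaped, lying flat, one 13 mm hole right through. Origin: on the hole's axis at the underside. x points to the straight breast edge, 26 from the hole axis; round back 28 behind it. Flanks parallel, 46 apart along y, straight from x = -5 to +26: grip across y about 8 mm ahead of the hole.
- top_piece: Top piece: thin black rubber lift, ribbed above: 38 wide, 46 long, 8 mm thick, D-shaped, lying flat, one 13 mm hole right through. Origin: on the hole's axis at the underside. x points to the straight breast edge, 26 from the hole axis; round back 20 behind it. Flanks parallel, 38 apart along y, straight from x = -1 to +26: grip across y about 8 mm ahead of the hole.
- weight: Turned steel pressing weight, upright, 0.3 to 0.55 kg, 50 mm high: foot 44 in diameter and 12 high, waist 36 in diameter from 12 to 38 above the underside (grip here), head 41 in diameter. A blind bore 13 in diameter, 24 deep, in its underside takes the top of the pin. Origin: on its axis at the underside; its yaw does not matter.
- rubber_heel: Bystander: a finished dark rubber heel, D-shaped, 54 by 55 mm and 17 thick, with small nail holes and no hole through its middle; loose. Not part of this heel. Behind it stands the tall eyelet press, whose lever reaches forward over the bench up to 0.34 m high (x 0.56 and beyond, y 0 to 0.04). Origin: centre of its underside.
Not all that is in view belongs to the job. Leave any green or orange look-alike of the weight alone.

How it is judged:
By the outcome, as a careful person would: the job done as asked, in the order asked, and still so for the second after the job is handed in, with the robot touching nothing.
It also fails if it takes over 109 s, if anything falls off the work surface, if the arm or the gripper's body presses on something with over 40 N, if the wrist force passes 120 N, or if a joint passes its speed limit or range.

## Working session

There is one attempt and no reset: what is moved stays moved. The work goes in short steps, Python scripts to look and compute and a tool call to move; the robot and the scene stay as the last step left them, time stands still between calls to the robot, and variables do not carry over. Pictures are saved under pics/ and viewed, at most 14 in all, crops included, and the job is handed in when it is done.

Besides the shell and the picture viewer there is one more tool, called after "Request:" by a JSON object that holds its "api" and its "payload", one argument or row to a line. carry_out: Moves the arm, as the interface text tells. Its arguments: {"type":"object","properties":{"steps":{"type":"array"}},"required":["steps"]}

```bash
mkdir -p pics; ls; python3 - <<'E'
from plant import r
import cv2
s=r.get_state()
print({k:s[k] for k in('time_s','ee_pos','tcp_rot','finger_gap')})
for n in('scene','top'):
    d=r.get_image(n); cv2.imwrite(f'pics/{n}0.png',d['color'][:,:,::-1]); print(n,d['intrinsics'],d['xyz'],d['rotation'])
E
```

```text
pics
{'time_s': 0.0, 'ee_pos': array([0.17181626, 0.54819498, 0.24742072]), 'tcp_rot': array([-4.75292321e-01, -3.10493560e+00,  2.83856523e-03]), 'finger_gap': 1.0024536087758382}
scene [[455.36389412   0.         319.01658897]
 [  0.         455.36389412 237.00798783]
 [  0.           0.           1.        ]] [ 0.11306119 -0.77437183  0.71181406] [-2.17173838  0.64939616 -0.29806561]
top [[455.16165301   0.         317.95549419]
 [  0.         455.16165301 239.18689439]
 [  0.           0.           1.        ]] [ 0.42208214 -0.07892258  1.24315995] [-2.18511759  2.1457035  -0.14516358]
```

View pics/scene0.png

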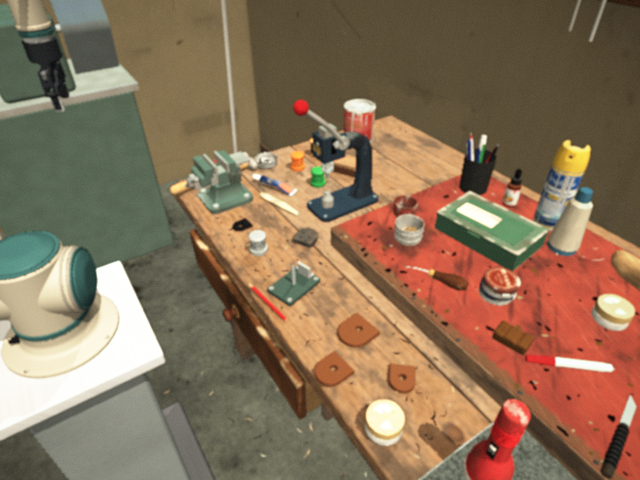

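View pics/top0.png

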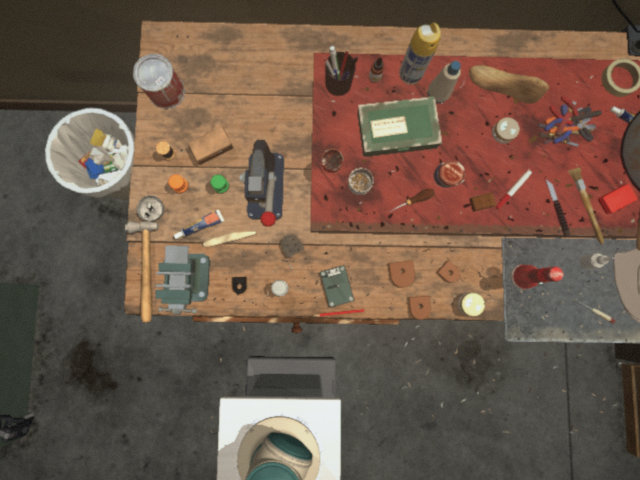

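The top view shows the jig near (337,286), brown lifts at (402,273), (449,271) and (419,306), a small black piece at (239,285), the steel weight at (279,288), and the rubber heel at (291,245). Green and orange look-alikes are at (219,184) and (178,183). I'll enlarge the work area to confirm.

```bash
cat > h.py <<'E'
import numpy as np, cv2, os
from scipy.spatial.transform import Rotation as R
def cam(n):
    from plant import r
    d=r.get_image(n); return d
def ray(d,px,z):
    px=np.atleast_2d(np.array(px,float)); K=d['intrinsics']
    v=np.c_[px,np.ones(len(px))]@np.linalg.inv(K).T@R.from_rotvec(d['rotation']).as_matrix().T
    c=np.array(d['xyz']); t=(z-c[2])/v[:,2]; return (c+t[:,None]*v)
def proj(d,P):
    P=np.atleast_2d(P); q=(P-np.array(d['xyz']))@R.from_rotvec(d['rotation']).as_matrix()
    q=q@d['intrinsics'].T; return q[:,:2]/q[:,2:]
def crop(d,x0,y0,x1,y1,s,f):
    cv2.imwrite(f,cv2.resize(d['color'][y0:y1,x0:x1,::-1],None,fx=s,fy=s,interpolation=cv2.INTER_CUBIC))
E
python3 - <<'E'
from h import *
t=cam('top');s=cam('scene')
a=cv2.resize(t['color'][230:325,225:480,::-1],None,fx=3,fy=3,interpolation=cv2.INTER_CUBIC)
b=cv2.resize(s['color'][200:400,220:430,::-1],None,fx=3,fy=3,interpolation=cv2.INTER_CUBIC)
cv2.imwrite('pics/t1.png',a);cv2.imwrite('pics/s1.png',b[:600])
E
```

```text
(no output)
```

View pics/t1.png

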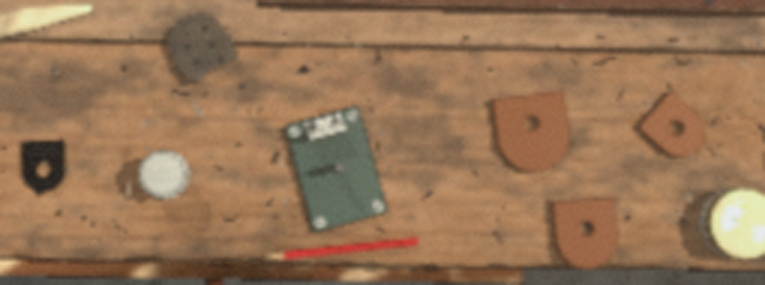

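View pics/s1.png

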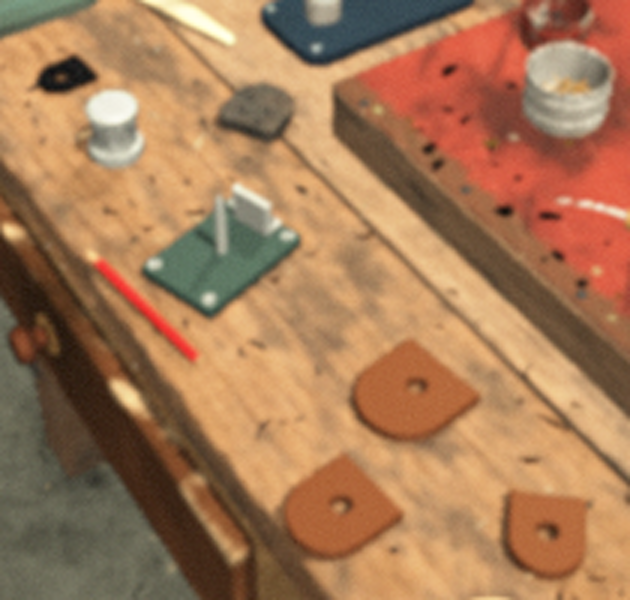

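Lifts in the top view, by size: large (402,273), middle (419,306), small (449,272). The holed thin black D at (239,285) is the top piece. The dark grey D with nail holes at (291,245) is the rubber heel, and the weight is the bare-steel one at (279,288). The enlarged crops confirm all of these.

```bash
cat > m.py <<'E'
from h import *
DIM=dict(large=(66,70,10),middle=(56,62,10),small=(46,54,10),top=(38,46,8))
def dshape(d,seed,name,z0=0,tol=38):
    W,L,H=[v/1000 for v in DIM[name]]; k=6
    u,v=map(int,seed); w=32; u0=max(u-w,0); v0=max(v-w,0)
    im=cv2.resize(d['color'][v0:v+w,u0:u+w],None,fx=k,fy=k,interpolation=cv2.INTER_CUBIC)
    lab=cv2.cvtColor(im,cv2.COLOR_RGB2LAB).astype(float)
    c=np.array([(u-u0+.5)*k,(v-v0+.5)*k]).astype(int)
    if name=='top': m=(lab[...,0]<70)
    else:
        m=(lab[...,1]-128>16)&(lab[...,0]<145)
    m=cv2.morphologyEx(m.astype(np.uint8),cv2.MORPH_OPEN,np.ones((9,9)))
    cs,hi=cv2.findContours(m,cv2.RETR_CCOMP,cv2.CHAIN_APPROX_NONE)
    i=max((i for i in range(len(cs)) if hi[0][i][3]<0 and cv2.pointPolygonTest(cv2.convexHull(cs[i]),tuple(map(float,c)),False)>=0),key=lambda i:cv2.contourArea(cs[i]))
    f=lambda p:(p.reshape(-1,2)+.5)/k-.5+[u0,v0]
    P=ray(d,f(cs[i]),z0+H)[:,:2].astype(np.float32)
    ctr,sz,a=cv2.minAreaRect(P*1000); ctr=np.array(ctr)/1000
    # breast side: of the 4 directions, the one where outline reaches both corners
    best=None
    for q in range(4):
        th=np.radians(a+90*q); e=np.array([np.cos(th),np.sin(th)]); n=np.array([-e[1],e[0]])
        l=(sz[0] if q%2==0 else sz[1])/1000; w_=(sz[1] if q%2==0 else sz[0])/1000
        s=sum(np.min(np.linalg.norm(P-(ctr+e*l/2+g*n*w_/2),axis=1)) for g in(-1,1))
        if best is None or s<best[0]: best=(s,e,th,l,w_)
    s,e,th,l,w_=best
    o=ctr+e*(L/2-.026)   # centred on the rectangle
    hs=[j for j in range(len(cs)) if hi[0][j][3]==i]
    hole=None
    if hs:
        j=max(hs,key=lambda j:cv2.contourArea(cs[j])); mm=cv2.moments(cs[j])
        if mm['m00']>0: hole=ray(d,f(np.array([mm['m10']/mm['m00'],mm['m01']/mm['m00']])),z0+H)[0,:2]
    th=(th+np.pi)%(2*np.pi)-np.pi
    return o,np.degrees(th),(l*1e3,w_*1e3),hole
E
python3 - <<'E'
from m import *
np.set_printoptions(precision=4,suppress=True)
T=cam('top');S=cam('scene')
for n,p in dict(large=(404,270),middle=(417,310),small=(449,275),top=(239,281)).items():
    P=ray(T,p,.01); q=proj(S,P)[0]
    for nm,d,s in(('T',T,p),('S',S,q)):
        try: print(n,nm,*dshape(d,s,n))
        except Exception as e: print(n,nm,'fail',e)
def white(d,u,v,w,th=150):
    im=d['color'][v-w:v+w,u-w:u+w].astype(int); m=((im.min(2)>th)&(im.max(2)-im.min(2)<40)).astype(np.uint8)
    return m
# jig: green plate mask, corners
for nm,d,p in(('T',T,(337,290)),('S',S,(292,287))):
    im=cv2.resize(d['color'],None,fx=4,fy=4,interpolation=cv2.INTER_CUBIC); hsv=cv2.cvtColor(im,cv2.COLOR_RGB2HSV)
    m=cv2.inRange(hsv,(45,25,20),(100,255,160)); 
    m=cv2.morphologyEx(m,cv2.MORPH_CLOSE,np.ones((25,25)))
    cs,_=cv2.findContours(m,0,cv2.CHAIN_APPROX_NONE)
    c=max((c for c in cs if cv2.pointPolygonTest(c,(p[0]*4.,p[1]*4.),False)>=0),key=cv2.contourArea)
    P=ray(d,(c.reshape(-1,2)+.5)/4-.5,.012)[:,:2].astype(np.float32)
    print('jig',nm,cv2.minAreaRect(P*1000))
E
```

```text
large T [ 0.4901 -0.3234] 8.310823440551747 (65.90133666992188, 61.94137954711914) [ 0.49   -0.3234]
large S [ 0.4903 -0.3254] 7.53534698486327 (71.05641174316406, 70.30181121826172) [ 0.491  -0.3248]
middle T [ 0.397  -0.3717] 4.795140266418452 (56.416988372802734, 51.24020004272461) [ 0.3965 -0.3718]
middle S [ 0.3979 -0.3733] 4.647824287414551 (63.63193893432617, 60.694210052490234) [ 0.3974 -0.3729]
small T [ 0.4881 -0.4545] 49.779258728027365 (50.34352493286133, 42.56980895996094) [ 0.5045 -0.4478]
small S [ 0.4873 -0.4558] 47.67020034790038 (57.85653305053711, 46.58702850341797) [ 0.4886 -0.4553]
top T [0.4401 0.1164] 2.287204265594481 (44.34221649169922, 36.7215461730957) [0.4408 0.1163]
top S [0.4408 0.1118] 4.3179044723510644 (44.83502960205078, 39.01089859008789) [0.4407 0.1116]
jig T ((445.4602355957031, -146.33453369140625), (93.61270904541016, 64.89307403564453), 16.242385864257812)
jig S ((444.7593688964844, -150.9318389892578), (97.4197006225586, 69.40432739257812), 16.3349666595459)
```

```bash
python3 - <<'E'
from m import *
T=cam('top');S=cam('scene')
f=lambda d,x,y:cv2.resize(d['color'][y:y+50,x:x+40,::-1],None,fx=10,fy=10,interpolation=cv2.INTER_CUBIC)
cv2.imwrite('pics/jig2.png',np.hstack([f(T,318,263),f(S,275,250)]))
E
```

```text
(no output)
```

View pics/jig2.png

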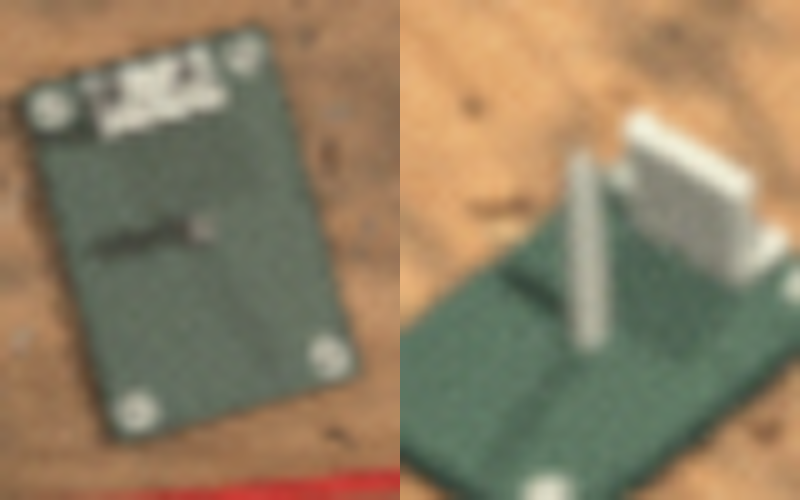

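```bash
python3 - <<'E'
from m import *
np.set_printoptions(precision=4,suppress=True)
T=cam('top');S=cam('scene')
print('S tip',ray(S,(292.8,264.5),.064),'base',ray(S,(293.7,284.),.012))
print('T mid',ray(T,(337.8,285.4),.038),'T tip',ray(T,(338.7,285.4),.064),'T base',ray(T,(337.,285.4),.012))
for p in([.447,-.149],[.446,-.151]):
  for z in(.012,.064): print(p,z,proj(T,[*p,z]),proj(S,[*p,z]))
# stop in S: top edge facing pin ends (628-.., ) 
print('stop top S',ray(S,[(297.3,262.7),(309.,270.5)],.042),'T',ray(T,[(328,276.3),(340.3,272.6)],.042))
for d in (T,S):
    im=cv2.resize(d['color'],None,fx=4,fy=4,interpolation=cv2.INTER_CUBIC)
    c=proj(d,[.42,.02,.05])[0]; 
# weight
for nm,d,p,z in(('T',T,(279,288),.05),('S',S,(257,238),.05)):
    im=d['color'][p[1]-14:p[1]+14,p[0]-14:p[0]+14]
    im=cv2.resize(im,None,fx=8,fy=8,interpolation=cv2.INTER_CUBIC).astype(int)
    m=((im.min(2)>110)&(im.max(2)-im.min(2)<45)).astype(np.uint8)
    cs,_=cv2.findContours(m,0,2); c=max(cs,key=cv2.contourArea)
    print(nm,'rect',np.array(cv2.boundingRect(c))/8+[p[0]-14,p[1]-14,0,0],cv2.minEnclosingCircle(c))
    if nm=='T':
        (x,y),rr=cv2.minEnclosingCircle(c); M=cv2.moments(c); q=np.array([M['m10'],M['m01']])/M['m00']/8-.5+np.array(p)-14
        print('T weight',ray(T,q,.05),ray(T,q,.04), 'r',rr/8)
    cv2.imwrite(f'pics/w{nm}.png',np.hstack([im[:,:,::-1],np.repeat(m[:,:,None]*255,3,2)]))
im=np.vstack([cv2.imread('pics/wT.png'),cv2.imread('pics/wS.png')]); cv2.imwrite('pics/w.png',im)
E
```

```text
S tip [[ 0.4495 -0.1446  0.064 ]] base [[ 0.4463 -0.1493  0.012 ]]
T mid [[ 0.4464 -0.1483  0.038 ]] T tip [[ 0.4459 -0.1491  0.064 ]] T base [[ 0.4469 -0.1476  0.012 ]]
[0.447, -0.149] 0.012 [[337.5063 285.375 ]] [[293.9279 283.787 ]]
[0.447, -0.149] 0.064 [[338.6575 284.9854]] [[292.8414 266.1221]]
[0.446, -0.151] 0.012 [[338.2438 285.7612]] [[294.0002 284.5112]]
[0.446, -0.151] 0.064 [[339.4275 285.3886]] [[292.9142 266.8391]]
stop top S [[ 0.4721 -0.1236  0.042 ]
 [ 0.4802 -0.159   0.042 ]] T [[ 0.4697 -0.122   0.042 ]
 [ 0.48   -0.1543  0.042 ]]
T rect [271.375 280.25   17.125  16.125] ((118.61628723144531, 110.95494079589844), 68.49808502197266)
T weight [[0.4379 0.0048 0.05  ]] [[0.438  0.0055 0.04  ]] r 8.562260627746582
S rect [248.75  230.375  18.875  21.625] ((122.70930480957031, 147.94186401367188), 99.48175048828125)[ WARN:0@3.832] global loadsave.cpp:1063 imwrite_ Unsupported depth image for selected encoder is fallbacked to CV_8U.
```

View pics/w.png

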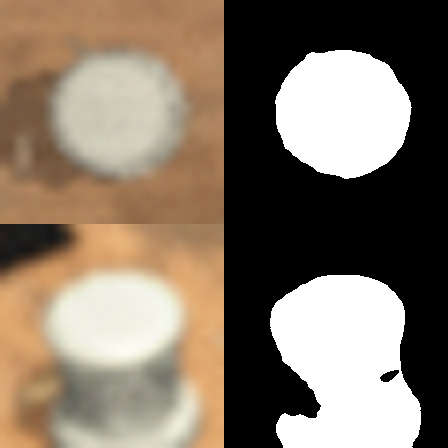

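The scene's lower picture shows the steel weight upright with its head top near (257,235), and its top-view centre is (279.3,288). The jig pin is at about (0.446,-0.149) with jig yaw of about 16°. I'll turn the tool and travel to above lift_large.

Request:
{"api": "carry_out", "payload": {
  "steps": [
    {"delta_pos": [0, 0, 0], "turn": [0, 0, 0.18], "hand": 0.085},
    {"delta_pos": [0, 0, 0], "turn": [0, 0, 0.18], "hand": 0.085},
    {"delta_pos": [0, 0, 0], "turn": [0, 0, 0.18], "hand": 0.085},
    {"delta_pos": [0, 0, 0], "turn": [0, 0, 0.18], "hand": 0.085},
    {"delta_pos": [0, 0, 0], "turn": [0, 0, 0.18], "hand": 0.085}
  ]
}}

```text
time_s: 1.12
ee_pos: [0.172, 0.5487, 0.2484]
tcp_rot: [-1.786, -2.584, -0.0]
wrist_force: [-0.4, 0.3, -0.4]
finger_gap: 0.994
gripper_force: 0.0
```

Request:
{"api": "carry_out", "payload": {
  "steps": [
    {"delta_pos": [0, 0, 0], "turn": [0, 0, 0.18], "hand": 0.085},
    {"delta_pos": [0, 0, 0], "turn": [0, 0, 0.18], "hand": 0.085},
    {"delta_pos": [0, 0, 0], "turn": [0, 0, 0.18], "hand": 0.085},
    {"delta_pos": [0, 0, 0], "turn": [0, 0, 0.18], "hand": 0.085},
    {"delta_pos": [0, 0, 0], "turn": [0, 0, 0.18], "hand": 0.085}
  ]
}}

```text
time_s: 1.75
ee_pos: [0.172, 0.5487, 0.2484]
tcp_rot: [-2.733, -1.55, -0.0]
wrist_force: [0.1, -0.2, -0.0]
finger_gap: 0.989
gripper_force: 0.0
```

Request:
{"api": "carry_out", "payload": {
  "steps": [
    {"delta_pos": [0, 0, 0], "turn": [0, 0, 0.18], "hand": 0.085},
    {"delta_pos": [0, 0, 0], "turn": [0, 0, 0.18], "hand": 0.085},
    {"delta_pos": [0, 0, 0], "turn": [0, 0, 0.18], "hand": 0.085},
    {"delta_pos": [0, 0, 0], "turn": [0, 0, 0.18], "hand": 0.085},
    {"delta_pos": [0, 0, 0], "turn": [0, 0, 0.18], "hand": 0.085}
  ]
}}

```text
time_s: 2.38
ee_pos: [0.172, 0.5487, 0.2484]
tcp_rot: [-3.135, -0.207, -0.0]
wrist_force: [-0.5, 0.2, 0.2]
finger_gap: 0.995
gripper_force: 0.0
```

Request:
{"api": "carry_out", "payload": {
  "steps": [
    {"delta_pos": [0.01, 0.045, 0], "turn": [0, 0, 0], "hand": 0.085},
    {"delta_pos": [0.01, 0.045, 0], "turn": [0, 0, 0], "hand": 0.085},
    {"delta_pos": [0.01, 0.045, 0], "turn": [0, 0, 0], "hand": 0.085},
    {"delta_pos": [0.01, 0.045, 0], "turn": [0, 0, 0], "hand": 0.085},
    {"delta_pos": [0.01, 0.045, 0], "turn": [0, 0, 0], "hand": 0.085}
  ]
}}

```text
time_s: 3.0
ee_pos: [0.2528, 0.3314, 0.2485]
tcp_rot: [-3.134, -0.217, -0.001]
wrist_force: [0.9, 0.8, -0.1]
finger_gap: 0.996
gripper_force: 0.0
```

Request:
{"api": "carry_out", "payload": {
  "steps": [
    {"delta_pos": [0.01, 0.045, 0], "turn": [0, 0, 0], "hand": 0.085},
    {"delta_pos": [0.01, 0.045, 0], "turn": [0, 0, 0], "hand": 0.085},
    {"delta_pos": [0.01, 0.045, 0], "turn": [0, 0, 0], "hand": 0.085},
    {"delta_pos": [0.01, 0.045, 0], "turn": [0, 0, 0], "hand": 0.085},
    {"delta_pos": [0.01, 0.045, 0], "turn": [0, 0, 0], "hand": 0.085}
  ]
}}

```text
time_s: 3.62
ee_pos: [0.3333, 0.1153, 0.2486]
tcp_rot: [-3.134, -0.217, -0.002]
wrist_force: [1.3, 0.1, 0.7]
finger_gap: 0.995
gripper_force: 0.0
```

Request:
{"api": "carry_out", "payload": {
  "steps": [
    {"delta_pos": [0.01, 0.045, 0], "turn": [0, 0, 0], "hand": 0.085},
    {"delta_pos": [0.01, 0.045, 0], "turn": [0, 0, 0], "hand": 0.085},
    {"delta_pos": [0.01, 0.045, 0], "turn": [0, 0, 0], "hand": 0.085},
    {"delta_pos": [0.01, 0.045, 0], "turn": [0, 0, 0], "hand": 0.085},
    {"delta_pos": [0.01, 0.045, 0], "turn": [0, 0, 0], "hand": 0.085}
  ]
}}

```text
time_s: 4.25
ee_pos: [0.4137, -0.1009, 0.2485]
tcp_rot: [3.134, 0.215, 0.002]
wrist_force: [0.9, 0.3, -1.4]
finger_gap: 0.997
gripper_force: 0.0
```

Request:
{"api": "carry_out", "payload": {
  "steps": [
    {"delta_pos": [0.01, 0.045, 0], "turn": [0, 0, 0], "hand": 0.085},
    {"delta_pos": [0.01, 0.045, 0], "turn": [0, 0, 0], "hand": 0.085},
    {"delta_pos": [0.01, 0.045, 0], "turn": [0, 0, 0], "hand": 0.085},
    {"delta_pos": [0.01, 0.045, 0], "turn": [0, 0, 0], "hand": 0.085},
    {"delta_pos": [0.01, 0.045, 0], "turn": [0, 0, 0], "hand": 0.085}
  ]
}}

```text
time_s: 4.88
ee_pos: [0.4942, -0.3168, 0.2483]
tcp_rot: [-3.134, -0.216, -0.001]
wrist_force: [0.8, 0.8, 0.9]
finger_gap: 0.992
gripper_force: 0.0
```

```bash
cat > go.py <<'E'
from h import *
import sys
from plant import r
# usage: go.py x y z yaw_deg  -> remaining tool-frame shift (mm) and turn about tool z (rad)
s=r.get_state(); M=R.from_rotvec(s['tcp_rot']).as_matrix(); yaw=np.degrees(np.arctan2(M[1,0],M[0,0]))
np.set_printoptions(precision=4,suppress=True)
print('t',round(s['time_s'],2),'tcp',s['ee_pos'],'yaw',round(yaw,2),'zdir',M[:,2],'F',s['wrist_force'],'gap',round(float(s['finger_gap']),3),'gf',s['gripper_force'])
def to(x,y,z,w):
    print('shift mm',(M.T@(np.array([x,y,z])-s['ee_pos']))*1000,'turn z',np.radians((yaw-w+180)%360-180), 'shift in final-yaw frame', R.from_euler('z',-w,degrees=True).apply(np.array([x,y,z])-s['ee_pos'])*[1000,-1000,-1000])
if len(sys.argv)>4: to(*map(float,sys.argv[1:5]))
E
python3 go.py .498 -.323 .1 8
```

```text
t 4.88 tcp [ 0.4942 -0.3168  0.2483] yaw 7.87 zdir [ 0.0004  0.0001 -1.    ] F [0.8445 0.8139 0.8846] gap 0.992 gf 0.0
shift mm [  2.8936   6.6278 148.3182] turn z -0.002186934675920894 shift in final-yaw frame [  2.935    6.6343 148.3171]
```

Request:
{"api": "carry_out", "payload": {
  "steps": [
    {"delta_pos": [0.003, 0.0065, 0.04], "turn": [0, 0, 0], "hand": 0.085},
    {"delta_pos": [0, 0, 0.05], "turn": [0, 0, 0], "hand": 0.085},
    {"delta_pos": [0, 0, 0.05], "turn": [0, 0, 0], "hand": 0.085},
    {"delta_pos": [0, 0, 0.05], "turn": [0, 0, 0], "hand": 0.085},
    {"delta_pos": [0, 0, 0.01], "turn": [0, 0, 0], "hand": 0.085}
  ]
}}

```text
time_s: 5.5
ee_pos: [0.4956, -0.3197, 0.0451]
tcp_rot: [-3.129, -0.216, 0.008]
wrist_force: [-0.0, 0.3, 0.0]
finger_gap: 0.991
gripper_force: 0.0
```

Request:
{"api": "carry_out", "payload": {
  "steps": [
    {"delta_pos": [0, 0, 0.01], "turn": [0, 0, 0], "hand": 0.085},
    {"delta_pos": [0, 0, 0.01], "turn": [0, 0, 0], "hand": 0.085},
    {"delta_pos": [0, 0, 0.008], "turn": [0, 0, 0], "hand": 0.085},
    {"delta_pos": [0, 0, 0], "turn": [0, 0, 0], "hand": 0.085},
    {"delta_pos": [0, 0, 0], "turn": [0, 0, 0], "hand": 0.085}
  ]
}}

```text
time_s: 6.12
ee_pos: [0.4979, -0.3215, 0.0207]
tcp_rot: [3.134, 0.216, 0.001]
wrist_force: [-0.2, 0.3, 0.4]
finger_gap: 0.995
gripper_force: 0.0
```

Request:
{"api": "carry_out", "payload": {
  "steps": [
    {"delta_pos": [0, 0, 0.002], "turn": [0, 0, 0], "hand": 0.085},
    {"delta_pos": [0, 0, 0.002], "turn": [0, 0, 0], "hand": 0.085},
    {"delta_pos": [0, 0, 0], "turn": [0, 0, 0], "hand": 0.085},
    {"delta_pos": [0, 0, 0], "turn": [0, 0, 0], "hand": 0.085},
    {"delta_pos": [0, 0, 0], "turn": [0, 0, 0], "hand": 0.085}
  ]
}}

```text
time_s: 6.75
ee_pos: [0.4977, -0.3213, 0.0163]
tcp_rot: [-3.134, -0.216, -0.0]
wrist_force: [-0.1, 0.3, 0.5]
finger_gap: 1.002
gripper_force: 0.0
```

Request:
{"api": "carry_out", "payload": {
  "steps": [
    {"delta_pos": [0, 0.0015, 0.004], "turn": [0, 0, 0], "hand": 0.085},
    {"delta_pos": [0, 0, 0], "turn": [0, 0, 0], "hand": 0.075},
    {"delta_pos": [0, 0, 0], "turn": [0, 0, 0], "hand": 0.055},
    {"delta_pos": [0, 0, 0], "turn": [0, 0, 0], "hand": 0.055},
    {"delta_pos": [0, 0, 0], "turn": [0, 0, 0], "hand": 0.055}
  ]
}}

```text
time_s: 7.38
ee_pos: [0.4981, -0.323, 0.0127]
tcp_rot: [3.134, 0.216, 0.001]
wrist_force: [-0.0, -0.5, 3.9]
finger_gap: 0.751
gripper_force: 66.2
```

Request:
{"api": "carry_out", "payload": {
  "steps": [
    {"delta_pos": [0, 0, 0], "turn": [0, 0, 0], "hand": 0.04},
    {"delta_pos": [0, 0, 0], "turn": [0, 0, 0], "hand": 0.04},
    {"delta_pos": [0, 0, 0], "turn": [0, 0, 0], "hand": 0.04},
    {"delta_pos": [0, 0, 0], "turn": [0, 0, 0], "hand": 0.04},
    {"delta_pos": [0, 0, 0], "turn": [0, 0, 0], "hand": 0.04}
  ]
}}

```text
time_s: 8.0
ee_pos: [0.4981, -0.323, 0.0126]
tcp_rot: [3.134, 0.216, 0.001]
wrist_force: [0.1, 0.4, 4.8]
finger_gap: 0.749
gripper_force: 66.4
```

Request:
{"api": "carry_out", "payload": {
  "steps": [
    {"delta_pos": [0, 0, -0.01], "turn": [0, 0, 0], "hand": 0.04},
    {"delta_pos": [0, 0, -0.03], "turn": [0, 0, 0], "hand": 0.04},
    {"delta_pos": [0, 0, -0.047], "turn": [0, 0, 0], "hand": 0.04},
    {"delta_pos": [0, 0, -0.04], "turn": [0, 0, 0], "hand": 0.04},
    {"delta_pos": [-0.004, -0.03, 0], "turn": [0, 0, 0], "hand": 0.04}
  ]
}}

```text
time_s: 8.62
ee_pos: [0.4923, -0.2965, 0.1431]
tcp_rot: [3.128, 0.213, 0.011]
wrist_force: [0.1, 0.6, -1.5]
finger_gap: 0.752
gripper_force: 66.1
```

Request:
{"api": "carry_out", "payload": {
  "steps": [
    {"delta_pos": [-0.004, -0.04, 0], "turn": [0, 0, 0], "hand": 0.04},
    {"delta_pos": [-0.004, -0.04, 0], "turn": [0, 0, 0], "hand": 0.04},
    {"delta_pos": [-0.004, -0.04, 0], "turn": [0, 0, 0], "hand": 0.04},
    {"delta_pos": [-0.004, -0.03, 0], "turn": [0, 0, 0], "hand": 0.04},
    {"delta_pos": [0, 0, 0], "turn": [0, 0, -0.07], "hand": 0.04}
  ]
}}

```text
time_s: 9.25
ee_pos: [0.4515, -0.1447, 0.1392]
tcp_rot: [-3.122, -0.332, 0.003]
wrist_force: [-0.4, -0.4, -0.1]
finger_gap: 0.748
gripper_force: 66.1
```

Request:
{"api": "carry_out", "payload": {
  "steps": [
    {"delta_pos": [0, 0, 0], "turn": [0, 0, -0.077], "hand": 0.04},
    {"delta_pos": [0, 0, 0], "turn": [0, 0, 0], "hand": 0.04},
    {"delta_pos": [0, 0, 0], "turn": [0, 0, 0], "hand": 0.04},
    {"delta_pos": [0, 0, 0], "turn": [0, 0, 0], "hand": 0.04},
    {"delta_pos": [0, 0, 0], "turn": [0, 0, 0], "hand": 0.04}
  ]
}}

```text
time_s: 9.88
ee_pos: [0.4532, -0.1473, 0.1392]
tcp_rot: [-3.11, -0.445, 0.0]
wrist_force: [0.3, -0.2, 0.2]
finger_gap: 0.752
gripper_force: 66.1
```

```bash
python3 go.py .454 -.1465 .14 16.3; python3 - <<'E'
from h import *
T=cam('top');S=cam('scene')
f=lambda d,x,y:cv2.resize(d['color'][y:y+70,x:x+60,::-1],None,fx=6.6,fy=6.6,interpolation=cv2.INTER_CUBIC)
cv2.imwrite('pics/a1.png',np.hstack([f(T,310,250),f(S,260,225)]))
E
```

```text
t 9.88 tcp [ 0.4532 -0.1473  0.1392] yaw 16.29 zdir [-0.0001  0.0002 -1.    ] F [ 0.3351 -0.179   0.2041] gap 0.752 gf 66.08848571777344
shift mm [ 0.9553 -0.5854 -0.7833] turn z -0.00016998527755274592 shift in final-yaw frame [ 0.9554 -0.5851 -0.7834]
```

View pics/a1.png

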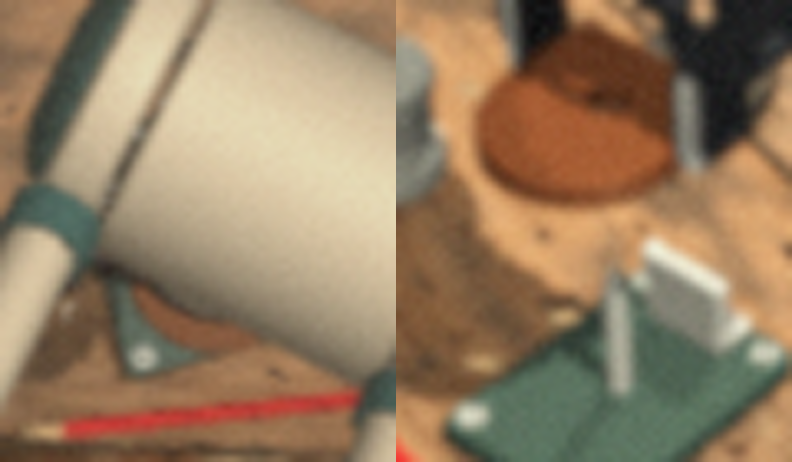

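The view shows the lift held level over the jig, with its hole near scene pixel (291,239) and the pin tip near (292.3,265). I'll use the known tool pose to correct the scene camera.

```bash
python3 - <<'E'
from h import *
from plant import r
np.set_printoptions(precision=4,suppress=True)
S=cam('scene'); T=cam('top')
tc=r.get_state()['ee_pos']; c=np.array([np.cos(.2843),np.sin(.2843)])
h=np.r_[tc[:2]-.0079*c,.1366]
print('expected hole px',proj(S,h),'world',h,'ray at hole z',ray(S,(290.9,239.2),.1366))
# hole dark blob
im=cv2.resize(S['color'],None,fx=8,fy=8,interpolation=cv2.INTER_CUBIC)
u,v=290.9,239.2;w=8
g=cv2.cvtColor(im,cv2.COLOR_RGB2GRAY)[int((v-5)*8):int((v+5)*8),int((u-w)*8):int((u+w)*8)]
print('gray min at',np.array(np.unravel_index(g.argmin(),g.shape))/8+[v-5,u-w],np.percentile(g,[0,5,20,50,90]))
m=g<np.percentile(g,6); ys,xs=np.nonzero(m); print('centroid',xs.mean()/8+u-w-.5,ys.mean()/8+v-5-.5)
# pin axis in scene: bright ridge columns per row
S0=S['color'].astype(float).min(2)
for y in range(262,288):
    row=S0[y,286:300]; print(y,row.astype(int))
E
```

```text
expected hole px [[290.7735 239.7055]] world [ 0.4457 -0.1495  0.1366] ray at hole z [[ 0.4467 -0.1483  0.1366]]
gray min at [239.45  294.275] [ 50.  56.  63.  66. 108.]
centroid 292.03736749116604 239.2041961130742
262 [111 110 107 104 106  98  98  99 100  95 112 153 196 213]
263 [110 108 108 106 102  97  94  92  97  96 110 151 186 207]
264 [109 109 111 101  98  97  95  96 105 102 110 127 150 170]
265 [111 108 107 104  98 100 103 107 102 107 118 123 125 133]
266 [111 107 106 103 103 103 113 110  99 114 145 146 131 114]
267 [108 110 107 101 104 112 112 105  97 120 153 157 137 121]
268 [107 108 105 106  98 111 122 114 103 107 136 143 134 119]
269 [ 85  90  97  97  97 105 126 135 119  98 103 115 119 117]
270 [ 55  70  82  85  87 106 136 150 135 101  82  96 107 116]
271 [ 67  67  71  68  71  99 133 156 142 113  90  90  98 117]
272 [ 96  80  63  58  67  96 131 153 142 118  96  92  97 109]
273 [ 96  82  56  53  61  93 131 154 147 123  94  83  90  96]
274 [ 71  60  56  52  65  92 132 151 147 122  91  80  76  79]
275 [ 57  52  52  55  64  90 125 152 148 124  93  80  76  77]
276 [ 51  48  56  64  78 102 132 150 149 120  94  75  76  74]
277 [ 54  52  56  68  85 103 128 148 152 126  94  77  79  77]
278 [ 65  54  61  65  81  99 129 151 149 124  94  78  75  78]
279 [ 72  70  61  55  69  91 127 149 153 121  93  80  77  77]
280 [ 85  80  70  58  63  88 115 145 150 130  98  74  77  78]
281 [ 91  87  80  73  68  80 116 144 150 128  96  80  78  75]
282 [ 95  90  94  86  75  86 115 146 149 128 101  80  76  77]
283 [ 93  90  94  92  84  92 108 147 145 124  99  88  84  76]
284 [ 91  93  94  91  83  84 104 122 130 111  96  89  91  83]
285 [ 92  91  93  91  80  78  85  96 102  99  93  93  90  89]
286 [97 92 87 87 81 81 79 86 94 89 94 94 90 91]
287 [96 91 90 84 80 83 82 88 93 92 95 91 96 95]
```

Request:
{"api": "carry_out", "payload": {
  "steps": [
    {"delta_pos": [0.0015, -0.0008, 0.01], "turn": [0, 0, 0], "hand": 0.04},
    {"delta_pos": [0, 0, 0.03], "turn": [0, 0, 0], "hand": 0.04},
    {"delta_pos": [0, 0, 0.01], "turn": [0, 0, 0], "hand": 0.04},
    {"delta_pos": [0, 0, 0.01], "turn": [0, 0, 0], "hand": 0.04},
    {"delta_pos": [0, 0, 0.006], "turn": [0, 0, 0], "hand": 0.04}
  ]
}}

```text
time_s: 10.7
ee_pos: [0.4547, -0.1461, 0.073]
tcp_rot: [-3.11, -0.446, -0.0]
wrist_force: [-0.2, -0.3, -1.0]
finger_gap: 0.748
gripper_force: 66.1
```

Request:
{"api": "carry_out", "payload": {
  "steps": [
    {"delta_pos": [0, 0, 0.004], "turn": [0, 0, 0], "hand": 0.04},
    {"delta_pos": [0, 0, 0.004], "turn": [0, 0, 0], "hand": 0.04},
    {"delta_pos": [0, 0, 0.004], "turn": [0, 0, 0], "hand": 0.04},
    {"delta_pos": [0, 0, 0.002], "turn": [0, 0, 0], "hand": 0.04},
    {"delta_pos": [0, 0, 0], "turn": [0, 0, 0], "hand": 0.04}
  ]
}}

```text
time_s: 11.32
ee_pos: [0.4545, -0.1461, 0.0592]
tcp_rot: [-3.11, -0.446, 0.0]
wrist_force: [0.3, -0.2, -0.1]
finger_gap: 0.75
gripper_force: 66.1
```

```bash
python3 go.py .4544 -.1461 .026 16.3; python3 - <<'E'
from h import *
S=cam('scene')
crop(S,260,230,330,300,8,'pics/a2.png')
E
```

```text
t 11.32 tcp [ 0.4545 -0.1461  0.0592] yaw 16.32 zdir [-0.0001  0.0001 -1.    ] F [ 0.3357 -0.2187 -0.0699] gap 0.75 gf 66.08885765075684
shift mm [-0.0723  0.0118 33.1941] turn z 0.00032115657682361216 shift in final-yaw frame [-0.0743  0.0074 33.1941]
```

View pics/a2.png

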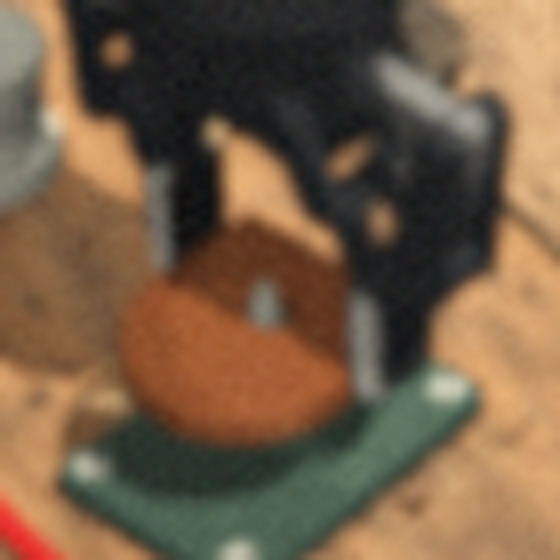

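The pin tip shows through the hole at crop (265,305) with no contact force, so the lift is threaded. Lowering and releasing.

Request:
{"api": "carry_out", "payload": {
  "steps": [
    {"delta_pos": [0, 0, 0.008], "turn": [0, 0, 0], "hand": 0.04},
    {"delta_pos": [0, 0, 0.008], "turn": [0, 0, 0], "hand": 0.04},
    {"delta_pos": [0, 0, 0.008], "turn": [0, 0, 0], "hand": 0.04},
    {"delta_pos": [0, 0, 0.006], "turn": [0, 0, 0], "hand": 0.04},
    {"delta_pos": [0, 0, 0.003], "turn": [0, 0, 0], "hand": 0.04}
  ]
}}

```text
time_s: 12.0
ee_pos: [0.4543, -0.146, 0.0257]
tcp_rot: [-3.109, -0.446, 0.001]
wrist_force: [1.1, 0.4, -0.2]
finger_gap: 0.749
gripper_force: 66.1
```

Request:
{"api": "carry_out", "payload": {
  "steps": [
    {"delta_pos": [0, 0, 0], "turn": [0, 0, 0], "hand": 0.04},
    {"delta_pos": [0, 0, 0], "turn": [0, 0, 0], "hand": 0.072},
    {"delta_pos": [0, 0, 0], "turn": [0, 0, 0], "hand": 0.082},
    {"delta_pos": [0, 0, 0], "turn": [0, 0, 0], "hand": 0.082},
    {"delta_pos": [0, 0, 0], "turn": [0, 0, 0], "hand": 0.082}
  ]
}}

```text
time_s: 12.62
ee_pos: [0.4546, -0.1461, 0.0264]
tcp_rot: [3.11, 0.446, 0.0]
wrist_force: [0.3, 0.6, 0.3]
finger_gap: 0.959
gripper_force: 0.0
```

Request:
{"api": "carry_out", "payload": {
  "steps": [
    {"delta_pos": [0, 0, -0.01], "turn": [0, 0, 0], "hand": 0.082},
    {"delta_pos": [0, 0, -0.03], "turn": [0, 0, 0], "hand": 0.082},
    {"delta_pos": [0, 0, -0.05], "turn": [0, 0, 0], "hand": 0.082},
    {"delta_pos": [0, 0, -0.03], "turn": [0, 0, 0], "hand": 0.082},
    {"delta_pos": [0, 0, 0], "turn": [0, 0, 0.1], "hand": 0.082}
  ]
}}

```text
time_s: 13.25
ee_pos: [0.4564, -0.1469, 0.1498]
tcp_rot: [3.125, 0.285, 0.01]
wrist_force: [0.2, -0.3, -0.8]
finger_gap: 0.963
gripper_force: 0.0
```

Request:
{"api": "carry_out", "payload": {
  "steps": [
    {"delta_pos": [0, 0, 0], "turn": [0, 0, 0.1], "hand": 0.082},
    {"delta_pos": [0, 0.05, 0], "turn": [0, 0, 0], "hand": 0.082},
    {"delta_pos": [0, 0.05, 0], "turn": [0, 0, 0], "hand": 0.082},
    {"delta_pos": [0, 0.05, 0], "turn": [0, 0, 0], "hand": 0.082},
    {"delta_pos": [0, 0, 0], "turn": [0, 0, 0], "hand": 0.082}
  ]
}}

```text
time_s: 13.88
ee_pos: [0.4679, -0.2993, 0.1469]
tcp_rot: [3.136, 0.128, 0.003]
wrist_force: [0.5, 0.6, -0.1]
finger_gap: 0.958
gripper_force: 0.0
```

```bash
python3 - <<'E'
from m import *
np.set_printoptions(precision=4,suppress=True)
T=cam('top');S=cam('scene')
for z in (.012,):
  print('S',dshape(S,proj(S,[.45,-.148,.022])[0],'large',z)); print('S mid',dshape(S,proj(S,[.405,-.372,.01])[0],'middle'))
E
# middle origin ~ (.3974,-.3725) yaw 4.7, grip 8 ahead
python3 go.py .4054 -.3718 .06 4.7
```

```text
t 13.97 tcp [ 0.4668 -0.2954  0.1464] yaw 4.78 zdir [-0.0004  0.0011 -1.    ] F [0.4085 0.6569 0.2899] gap 0.959 gf 0.0
shift mm [-67.5115  71.0883  86.3402] turn z 0.0014793497336738225 shift in final-yaw frame [-67.4344  71.0929  86.3967]Traceback (most recent call last):
  File "<stdin>", line 5, in <module>
  File "m.py", line 14, in dshape
    i=max((i for i in range(len(cs)) if hi[0][i][3]<0 and cv2.pointPolygonTest(cv2.convexHull(cs[i]),tuple(map(float,c)),False)>=0),key=lambda i:cv2.contourArea(cs[i]))
ValueError: max() iterable argument is empty
```

Request:
{"api": "carry_out", "payload": {
  "steps": [
    {"delta_pos": [-0.03, 0.03, 0.01], "turn": [0, 0, 0], "hand": 0.08},
    {"delta_pos": [-0.03, 0.03, 0.02], "turn": [0, 0, 0], "hand": 0.078},
    {"delta_pos": [-0.0075, 0.011, 0.04], "turn": [0, 0, 0], "hand": 0.075},
    {"delta_pos": [0, 0, 0.03], "turn": [0, 0, 0], "hand": 0.075},
    {"delta_pos": [0, 0, 0.01], "turn": [0, 0, 0], "hand": 0.075}
  ]
}}

```text
time_s: 14.6
ee_pos: [0.405, -0.3696, 0.035]
tcp_rot: [-3.135, -0.134, 0.004]
wrist_force: [-0.6, 0.3, 0.7]
finger_gap: 0.879
gripper_force: 0.0
```

Request:
{"api": "carry_out", "payload": {
  "steps": [
    {"delta_pos": [0, 0, 0.01], "turn": [0, 0, 0], "hand": 0.075},
    {"delta_pos": [0, 0, 0.007], "turn": [0, 0, 0], "hand": 0.075},
    {"delta_pos": [0, 0, 0.0035], "turn": [0, 0, 0], "hand": 0.075},
    {"delta_pos": [0, 0, 0], "turn": [0, 0, 0], "hand": 0.075},
    {"delta_pos": [0, 0, 0], "turn": [0, 0, 0], "hand": 0.075}
  ]
}}

```text
time_s: 15.22
ee_pos: [0.4062, -0.3722, 0.0162]
tcp_rot: [3.138, 0.133, 0.001]
wrist_force: [-0.1, 0.2, 1.3]
finger_gap: 0.875
gripper_force: 0.0
```

```bash
python3 go.py .4054 -.3718 .0155 4.7; python3 - <<'E'
from h import *
S=cam('scene')
a=cv2.resize(S['color'][245:315,260:330,::-1],None,fx=5.7,fy=5.7,interpolation=cv2.INTER_CUBIC)
b=cv2.resize(S['color'][325:395,300:370,::-1],None,fx=5.7,fy=5.7,interpolation=cv2.INTER_CUBIC)
cv2.imwrite('pics/a3.png',np.hstack([a,b]))
E
```

```text
t 15.22 tcp [ 0.4062 -0.3722  0.0162] yaw 4.86 zdir [ 0.0006 -0.0006 -1.    ] F [-0.0728  0.16    1.3448] gap 0.875 gf 0.0
shift mm [-0.7509 -0.484   0.6652] turn z 0.002784246584938327 shift in final-yaw frame [-0.7518 -0.4815  0.6659]
```

View pics/a3.png

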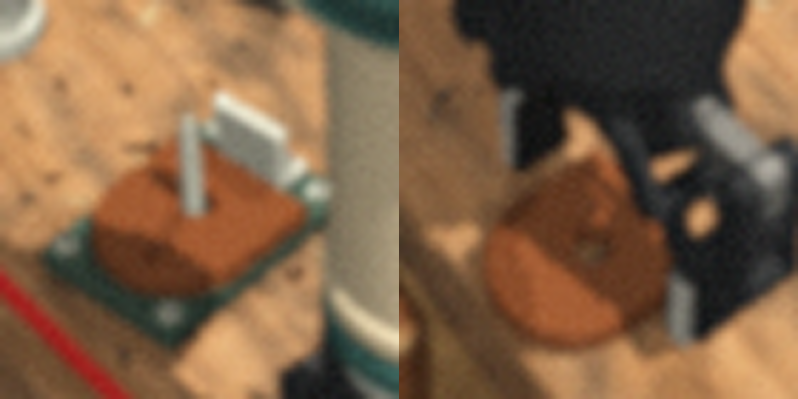

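Request:
{"api": "carry_out", "payload": {
  "steps": [
    {"delta_pos": [0, 0, 0.0005], "turn": [0, 0, 0], "hand": 0.055},
    {"delta_pos": [0, 0, 0], "turn": [0, 0, 0], "hand": 0.035},
    {"delta_pos": [0, 0, 0], "turn": [0, 0, 0], "hand": 0.035},
    {"delta_pos": [0, 0, 0], "turn": [0, 0, 0], "hand": 0.035},
    {"delta_pos": [0, 0, 0], "turn": [0, 0, 0], "hand": 0.035}
  ]
}}

```text
time_s: 15.9
ee_pos: [0.4063, -0.3723, 0.0159]
tcp_rot: [3.138, 0.133, 0.001]
wrist_force: [-0.2, 0.4, 4.8]
finger_gap: 0.633
gripper_force: 63.4
```

Request:
{"api": "carry_out", "payload": {
  "steps": [
    {"delta_pos": [0, 0, -0.01], "turn": [0, 0, 0], "hand": 0.035},
    {"delta_pos": [0, 0, -0.03], "turn": [0, 0, 0], "hand": 0.035},
    {"delta_pos": [0, 0, -0.04], "turn": [0, 0, 0], "hand": 0.035},
    {"delta_pos": [0, 0, -0.03], "turn": [0, 0, 0], "hand": 0.035},
    {"delta_pos": [0.008, -0.03, 0], "turn": [0, 0, 0], "hand": 0.035}
  ]
}}

```text
time_s: 16.52
ee_pos: [0.4131, -0.3444, 0.1284]
tcp_rot: [3.132, 0.13, 0.008]
wrist_force: [0.6, 0.7, -0.5]
finger_gap: 0.628
gripper_force: 63.2
```

Request:
{"api": "carry_out", "payload": {
  "steps": [
    {"delta_pos": [0.015, -0.05, 0], "turn": [0, 0, 0], "hand": 0.035},
    {"delta_pos": [0.015, -0.05, 0], "turn": [0, 0, 0], "hand": 0.035},
    {"delta_pos": [0.015, -0.05, 0], "turn": [0, 0, 0], "hand": 0.035},
    {"delta_pos": [0.0148, -0.0414, 0], "turn": [0, 0, 0], "hand": 0.035},
    {"delta_pos": [0, 0, 0], "turn": [0, 0, -0.1], "hand": 0.035}
  ]
}}

```text
time_s: 17.15
ee_pos: [0.4547, -0.1426, 0.1256]
tcp_rot: [-3.126, -0.3, 0.0]
wrist_force: [0.4, -0.5, -0.8]
finger_gap: 0.635
gripper_force: 63.2
```

Request:
{"api": "carry_out", "payload": {
  "steps": [
    {"delta_pos": [0, 0, 0], "turn": [0, 0, -0.1], "hand": 0.035},
    {"delta_pos": [0, 0, 0], "turn": [0, 0, 0], "hand": 0.035},
    {"delta_pos": [0, 0, 0], "turn": [0, 0, 0], "hand": 0.035},
    {"delta_pos": [0, 0, 0], "turn": [0, 0, 0], "hand": 0.035},
    {"delta_pos": [0, 0, 0], "turn": [0, 0, 0], "hand": 0.035}
  ]
}}

```text
time_s: 17.77
ee_pos: [0.4547, -0.1458, 0.1253]
tcp_rot: [-3.11, -0.445, -0.0]
wrist_force: [0.5, 0.1, -1.1]
finger_gap: 0.634
gripper_force: 63.2
```

```bash
python3 go.py .455 -.1459 .087 16.3
```

```text
t 17.77 tcp [ 0.4547 -0.1458  0.1253] yaw 16.27 zdir [-0.      0.0001 -1.    ] F [ 0.4789  0.1156 -1.1293] gap 0.634 gf 63.24362754821777
shift mm [ 0.2456  0.1837 38.2736] turn z -0.0004771442153904337 shift in final-yaw frame [ 0.2463  0.1788 38.2736]
```

Request:
{"api": "carry_out", "payload": {
  "steps": [
    {"delta_pos": [0, 0, 0.02], "turn": [0, 0, 0], "hand": 0.035},
    {"delta_pos": [0, 0, 0.017], "turn": [0, 0, 0], "hand": 0.035},
    {"delta_pos": [0, 0, 0.006], "turn": [0, 0, 0], "hand": 0.035},
    {"delta_pos": [0, 0, 0.005], "turn": [0, 0, 0], "hand": 0.035},
    {"delta_pos": [0, 0, 0.005], "turn": [0, 0, 0], "hand": 0.035}
  ]
}}

```text
time_s: 18.4
ee_pos: [0.4552, -0.1459, 0.0724]
tcp_rot: [3.109, 0.446, 0.001]
wrist_force: [0.5, 0.1, -0.2]
finger_gap: 0.63
gripper_force: 63.3
```

Request:
{"api": "carry_out", "payload": {
  "steps": [
    {"delta_pos": [0, 0, 0.005], "turn": [0, 0, 0], "hand": 0.035},
    {"delta_pos": [0, 0, 0.005], "turn": [0, 0, 0], "hand": 0.035},
    {"delta_pos": [0, 0, 0.003], "turn": [0, 0, 0], "hand": 0.035},
    {"delta_pos": [0, 0, 0], "turn": [0, 0, 0], "hand": 0.035},
    {"delta_pos": [0, 0, 0], "turn": [0, 0, 0], "hand": 0.035}
  ]
}}

```text
time_s: 19.02
ee_pos: [0.4549, -0.1457, 0.0594]
tcp_rot: [3.11, 0.446, 0.0]
wrist_force: [0.2, 0.3, 0.3]
finger_gap: 0.633
gripper_force: 63.3
```

```bash
python3 go.py .455 -.1459 .039 16.3
```

```text
t 19.02 tcp [ 0.4549 -0.1457  0.0594] yaw 16.32 zdir [ 0.0003 -0.     -1.    ] F [0.199  0.3326 0.3167] gap 0.633 gf 63.25336933135986
shift mm [ 0.0382  0.238  20.3768] turn z 0.00034371452052691764 shift in final-yaw frame [ 0.0431  0.2401 20.3768]
```

Request:
{"api": "carry_out", "payload": {
  "steps": [
    {"delta_pos": [0, 0, 0.007], "turn": [0, 0, 0], "hand": 0.035},
    {"delta_pos": [0, 0, 0.007], "turn": [0, 0, 0], "hand": 0.035},
    {"delta_pos": [0, 0, 0.005], "turn": [0, 0, 0], "hand": 0.035},
    {"delta_pos": [0, 0, 0.001], "turn": [0, 0, 0], "hand": 0.035},
    {"delta_pos": [0, 0, 0], "turn": [0, 0, 0], "hand": 0.035}
  ]
}}

```text
time_s: 19.65
ee_pos: [0.4548, -0.1457, 0.0392]
tcp_rot: [-3.11, -0.446, 0.0]
wrist_force: [-1.0, -1.3, 0.2]
finger_gap: 0.633
gripper_force: 63.2
```

Request:
{"api": "carry_out", "payload": {
  "steps": [
    {"delta_pos": [0, 0, 0], "turn": [0, 0, 0], "hand": 0.055},
    {"delta_pos": [0, 0, 0], "turn": [0, 0, 0], "hand": 0.068},
    {"delta_pos": [0, 0, 0], "turn": [0, 0, 0], "hand": 0.068},
    {"delta_pos": [0, 0, 0], "turn": [0, 0, 0], "hand": 0.068},
    {"delta_pos": [0, 0, -0.01], "turn": [0, 0, 0], "hand": 0.068}
  ]
}}

```text
time_s: 20.27
ee_pos: [0.4542, -0.1454, 0.0491]
tcp_rot: [-3.109, -0.446, 0.002]
wrist_force: [0.0, 0.5, 0.2]
finger_gap: 0.793
gripper_force: 0.0
```

Request:
{"api": "carry_out", "payload": {
  "steps": [
    {"delta_pos": [0, 0, -0.03], "turn": [0, 0, 0], "hand": 0.068},
    {"delta_pos": [0, 0, -0.04], "turn": [0, 0, 0], "hand": 0.068},
    {"delta_pos": [0, 0, -0.03], "turn": [0, 0, 0], "hand": 0.068},
    {"delta_pos": [-0.0081, 0.05, 0], "turn": [0, 0, 0], "hand": 0.068},
    {"delta_pos": [-0.008, 0.05, 0], "turn": [0, 0, 0], "hand": 0.068}
  ]
}}

```text
time_s: 20.9
ee_pos: [0.468, -0.2471, 0.151]
tcp_rot: [3.108, 0.448, 0.004]
wrist_force: [0.3, -0.2, -0.2]
finger_gap: 0.794
gripper_force: 0.0
```

Request:
{"api": "carry_out", "payload": {
  "steps": [
    {"delta_pos": [-0.008, 0.05, 0], "turn": [0, 0, 0], "hand": 0.068},
    {"delta_pos": [-0.008, 0.05, 0], "turn": [0, 0, 0], "hand": 0.068},
    {"delta_pos": [-0.008, 0.05, 0], "turn": [0, 0, 0], "hand": 0.068},
    {"delta_pos": [-0.008, 0.052, 0], "turn": [0, 0, 0], "hand": 0.068},
    {"delta_pos": [0, 0, 0], "turn": [0, 0, -0.14], "hand": 0.068}
  ]
}}

```text
time_s: 21.52
ee_pos: [0.4936, -0.4535, 0.1494]
tcp_rot: [3.068, 0.663, 0.001]
wrist_force: [-0.5, 0.3, -0.8]
finger_gap: 0.798
gripper_force: 0.0
```

Request:
{"api": "carry_out", "payload": {
  "steps": [
    {"delta_pos": [0, 0, 0], "turn": [0, 0, -0.14], "hand": 0.068},
    {"delta_pos": [0, 0, 0], "turn": [0, 0, -0.14], "hand": 0.068},
    {"delta_pos": [0, 0, 0], "turn": [0, 0, -0.14], "hand": 0.068},
    {"delta_pos": [0, 0, 0], "turn": [0, 0, 0], "hand": 0.068},
    {"delta_pos": [0, 0, 0], "turn": [0, 0, 0], "hand": 0.068}
  ]
}}

```text
time_s: 22.15
ee_pos: [0.4935, -0.449, 0.1496]
tcp_rot: [2.866, 1.285, 0.0]
wrist_force: [0.8, -0.5, -1.0]
finger_gap: 0.796
gripper_force: 0.0
```

```bash
python3 go.py .4935 -.4492 .0175 48.5; python3 - <<'E'
from h import *
S=cam('scene');T=cam('top')
a=cv2.resize(S['color'][245:315,260:330,::-1],None,fx=5.7,fy=5.7,interpolation=cv2.INTER_CUBIC)
b=cv2.resize(S['color'][335:405,370:440,::-1],None,fx=5.7,fy=5.7,interpolation=cv2.INTER_CUBIC)
cv2.imwrite('pics/a4.png',np.hstack([a,b]))
E
```

```text
t 22.15 tcp [ 0.4935 -0.449   0.1496] yaw 48.29 zdir [ 0.0003 -0.0002 -1.    ] F [ 0.814  -0.5007 -0.959 ] gap 0.796 gf 0.0
shift mm [ -0.1443   0.1186 132.1449] turn z -0.003653664209940522 shift in final-yaw frame [ -0.134    0.1618 132.1449]
```

View pics/a4.png

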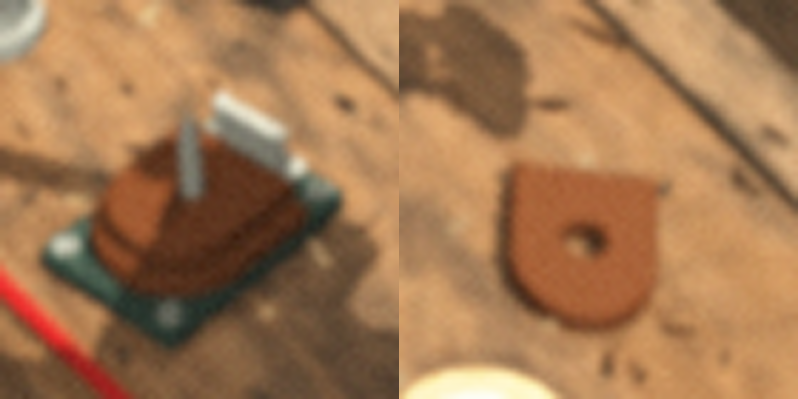

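The middle lift is down flat and aligned, and the small lift is clear with its hole at crop (585,238). Picking it.

Request:
{"api": "carry_out", "payload": {
  "steps": [
    {"delta_pos": [0, 0, 0.04], "turn": [0, 0, 0], "hand": 0.066},
    {"delta_pos": [0, 0, 0.05], "turn": [0, 0, 0], "hand": 0.066},
    {"delta_pos": [0, 0, 0.025], "turn": [0, 0, 0], "hand": 0.066},
    {"delta_pos": [0, 0, 0.01], "turn": [0, 0, 0], "hand": 0.066},
    {"delta_pos": [0, 0, 0.0055], "turn": [0, 0, 0], "hand": 0.066}
  ]
}}

```text
time_s: 22.88
ee_pos: [0.4938, -0.4494, 0.0189]
tcp_rot: [2.865, 1.287, 0.0]
wrist_force: [0.4, -0.0, -0.4]
finger_gap: 0.772
gripper_force: 0.0
```

Request:
{"api": "carry_out", "payload": {
  "steps": [
    {"delta_pos": [0, 0, 0], "turn": [0, 0, 0], "hand": 0.066},
    {"delta_pos": [0, 0, 0], "turn": [0, 0, 0], "hand": 0.066},
    {"delta_pos": [0, 0, 0], "turn": [0, 0, 0], "hand": 0.045},
    {"delta_pos": [0, 0, 0], "turn": [0, 0, 0], "hand": 0.025},
    {"delta_pos": [0, 0, 0], "turn": [0, 0, 0], "hand": 0.025}
  ]
}}

```text
time_s: 23.5
ee_pos: [0.494, -0.4496, 0.0201]
tcp_rot: [2.864, 1.287, 0.001]
wrist_force: [-0.6, 1.7, 6.4]
finger_gap: 0.507
gripper_force: 61.7
```

Request:
{"api": "carry_out", "payload": {
  "steps": [
    {"delta_pos": [0, 0, 0], "turn": [0, 0, 0], "hand": 0.025},
    {"delta_pos": [0, 0, 0], "turn": [0, 0, 0], "hand": 0.025},
    {"delta_pos": [0, 0, 0], "turn": [0, 0, 0], "hand": 0.025},
    {"delta_pos": [0, 0, 0], "turn": [0, 0, 0], "hand": 0.025},
    {"delta_pos": [0, 0, 0], "turn": [0, 0, 0], "hand": 0.025}
  ]
}}

```text
time_s: 24.12
ee_pos: [0.494, -0.4496, 0.0201]
tcp_rot: [2.864, 1.287, 0.001]
wrist_force: [-0.6, 1.2, 5.7]
finger_gap: 0.507
gripper_force: 61.7
```

```bash
python3 go.py .4546 -.146 .13 16.3
```

```text
t 24.12 tcp [ 0.494  -0.4496  0.0201] yaw 48.4 zdir [ 0.0015 -0.0015 -1.    ] F [-0.5703  1.2441  5.7002] gap 0.507 gf 61.685937762847516
shift mm [ 200.8296 -230.7556 -110.3806] turn z 0.5603210220894811 shift in final-yaw frame [  47.3707 -302.4121 -109.8523]
```

Request:
{"api": "carry_out", "payload": {
  "steps": [
    {"delta_pos": [0, 0, -0.01], "turn": [0, 0, 0], "hand": 0.025},
    {"delta_pos": [0, 0, -0.03], "turn": [0, 0, 0], "hand": 0.025},
    {"delta_pos": [0, 0, -0.04], "turn": [0, 0, 0], "hand": 0.025},
    {"delta_pos": [0, 0, -0.03], "turn": [0, 0, 0], "hand": 0.025},
    {"delta_pos": [0.0335, -0.0385, 0], "turn": [0, 0, 0], "hand": 0.025}
  ]
}}

```text
time_s: 24.75
ee_pos: [0.4892, -0.4026, 0.1322]
tcp_rot: [2.858, 1.28, 0.005]
wrist_force: [-0.2, 0.1, -0.5]
finger_gap: 0.512
gripper_force: 61.3
```

Request:
{"api": "carry_out", "payload": {
  "steps": [
    {"delta_pos": [0.0335, -0.0385, 0], "turn": [0, 0, 0], "hand": 0.025},
    {"delta_pos": [0.0335, -0.0385, 0], "turn": [0, 0, 0], "hand": 0.025},
    {"delta_pos": [0.0335, -0.0385, 0], "turn": [0, 0, 0], "hand": 0.025},
    {"delta_pos": [0.0335, -0.0385, 0], "turn": [0, 0, 0], "hand": 0.025},
    {"delta_pos": [0.0335, -0.0385, 0], "turn": [0, 0, 0], "hand": 0.025}
  ]
}}

```text
time_s: 25.38
ee_pos: [0.4537, -0.1437, 0.1292]
tcp_rot: [2.866, 1.287, 0.001]
wrist_force: [1.1, -0.1, -0.6]
finger_gap: 0.513
gripper_force: 61.3
```

Request:
{"api": "carry_out", "payload": {
  "steps": [
    {"delta_pos": [0, 0, 0], "turn": [0, 0, 0.14], "hand": 0.025},
    {"delta_pos": [0, 0, 0], "turn": [0, 0, 0.14], "hand": 0.025},
    {"delta_pos": [0, 0, 0], "turn": [0, 0, 0.14], "hand": 0.025},
    {"delta_pos": [0, 0, 0], "turn": [0, 0, 0.14], "hand": 0.025},
    {"delta_pos": [0, 0, 0], "turn": [0, 0, 0], "hand": 0.025}
  ]
}}

```text
time_s: 26.0
ee_pos: [0.4541, -0.1453, 0.129]
tcp_rot: [3.109, 0.448, 0.0]
wrist_force: [0.2, -0.6, -0.6]
finger_gap: 0.51
gripper_force: 61.3
```

Request:
{"api": "carry_out", "payload": {
  "steps": [
    {"delta_pos": [0, 0, 0], "turn": [0, 0, 0], "hand": 0.025},
    {"delta_pos": [0, 0, 0], "turn": [0, 0, 0], "hand": 0.025},
    {"delta_pos": [0, 0, 0], "turn": [0, 0, 0], "hand": 0.025},
    {"delta_pos": [0, 0, 0], "turn": [0, 0, 0], "hand": 0.025},
    {"delta_pos": [0, 0, 0], "turn": [0, 0, 0], "hand": 0.025}
  ]
}}

```text
time_s: 26.62
ee_pos: [0.4541, -0.1453, 0.1288]
tcp_rot: [-3.11, -0.446, -0.0]
wrist_force: [0.3, 0.3, -0.8]
finger_gap: 0.508
gripper_force: 61.3
```

```bash
python3 go.py .4546 -.146 .09 16.3;  python3 - <<'E'
from h import *
S=cam('scene')
crop(S,260,225,330,295,8,'pics/a5.png')
E
```

```text
t 26.62 tcp [ 0.4541 -0.1453  0.1288] yaw 16.33 zdir [ 0.      0.0001 -1.    ] F [ 0.2524  0.3072 -0.7589] gap 0.508 gf 61.32374209735701
shift mm [ 0.2561  0.7938 38.7663] turn z 0.00047070840868725973 shift in final-yaw frame [ 0.258   0.7892 38.7663]
```

View pics/a5.png

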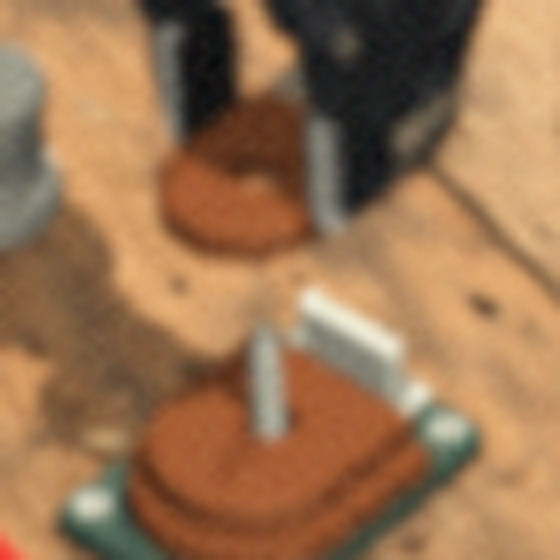

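The small lift is held straight over the pin and the stack below is aligned. Lowering.

Request:
{"api": "carry_out", "payload": {
  "steps": [
    {"delta_pos": [0.0003, 0.0008, 0.02], "turn": [0, 0, 0], "hand": 0.025},
    {"delta_pos": [0, 0, 0.017], "turn": [0, 0, 0], "hand": 0.025},
    {"delta_pos": [0, 0, 0.006], "turn": [0, 0, 0], "hand": 0.025},
    {"delta_pos": [0, 0, 0.005], "turn": [0, 0, 0], "hand": 0.025},
    {"delta_pos": [0, 0, 0.005], "turn": [0, 0, 0], "hand": 0.025}
  ]
}}

```text
time_s: 27.3
ee_pos: [0.4551, -0.1462, 0.076]
tcp_rot: [3.109, 0.446, 0.002]
wrist_force: [-0.0, -0.4, -0.8]
finger_gap: 0.51
gripper_force: 61.3
```

Request:
{"api": "carry_out", "payload": {
  "steps": [
    {"delta_pos": [0, 0, 0.005], "turn": [0, 0, 0], "hand": 0.025},
    {"delta_pos": [0, 0, 0.003], "turn": [0, 0, 0], "hand": 0.025},
    {"delta_pos": [0, 0, 0], "turn": [0, 0, 0], "hand": 0.025},
    {"delta_pos": [0, 0, 0], "turn": [0, 0, 0], "hand": 0.025},
    {"delta_pos": [0, 0, 0], "turn": [0, 0, 0], "hand": 0.025}
  ]
}}

```text
time_s: 27.92
ee_pos: [0.4547, -0.146, 0.0679]
tcp_rot: [3.11, 0.446, 0.0]
wrist_force: [0.1, 0.1, -0.4]
finger_gap: 0.513
gripper_force: 61.3
```

```bash
python3 go.py .4546 -.146 .052 16.3
```

```text
t 27.93 tcp [ 0.4547 -0.146   0.0679] yaw 16.31 zdir [ 0.0003 -0.     -1.    ] F [ 0.1353  0.1225 -0.3981] gap 0.513 gf 61.33666991127143
shift mm [-0.1162 -0.0639 15.9319] turn z 0.00025889959186493785 shift in final-yaw frame [-0.1123 -0.0625 15.9319]
```

Request:
{"api": "carry_out", "payload": {
  "steps": [
    {"delta_pos": [0, 0, 0.007], "turn": [0, 0, 0], "hand": 0.025},
    {"delta_pos": [0, 0, 0.006], "turn": [0, 0, 0], "hand": 0.025},
    {"delta_pos": [0, 0, 0.0025], "turn": [0, 0, 0], "hand": 0.025},
    {"delta_pos": [0, 0, 0], "turn": [0, 0, 0], "hand": 0.025},
    {"delta_pos": [0, 0, 0], "turn": [0, 0, 0], "hand": 0.045}
  ]
}}

```text
time_s: 28.55
ee_pos: [0.4548, -0.1461, 0.0522]
tcp_rot: [3.11, 0.446, 0.0]
wrist_force: [-0.7, -0.5, -0.1]
finger_gap: 0.533
gripper_force: 23.7
```

Request:
{"api": "carry_out", "payload": {
  "steps": [
    {"delta_pos": [0, 0, 0], "turn": [0, 0, 0], "hand": 0.06},
    {"delta_pos": [0, 0, 0], "turn": [0, 0, 0], "hand": 0.06},
    {"delta_pos": [0, 0, 0], "turn": [0, 0, 0], "hand": 0.06},
    {"delta_pos": [0, 0, -0.01], "turn": [0, 0, 0], "hand": 0.06},
    {"delta_pos": [0, 0, -0.03], "turn": [0, 0, 0], "hand": 0.06}
  ]
}}

```text
time_s: 29.18
ee_pos: [0.4536, -0.1455, 0.0921]
tcp_rot: [-3.108, -0.446, 0.004]
wrist_force: [0.8, 0.5, -0.2]
finger_gap: 0.704
gripper_force: 0.0
```

Request:
{"api": "carry_out", "payload": {
  "steps": [
    {"delta_pos": [0, 0, -0.04], "turn": [0, 0, 0], "hand": 0.06},
    {"delta_pos": [0, 0, -0.02], "turn": [0, 0, 0], "hand": 0.06},
    {"delta_pos": [0.0118, -0.05, 0], "turn": [0, 0, 0], "hand": 0.06},
    {"delta_pos": [0.013, -0.05, 0], "turn": [0, 0, 0], "hand": 0.06},
    {"delta_pos": [0.014, -0.05, 0], "turn": [0, 0, 0], "hand": 0.06}
  ]
}}

```text
time_s: 29.8
ee_pos: [0.4498, 0.0101, 0.1532]
tcp_rot: [3.11, 0.444, 0.003]
wrist_force: [-0.1, -0.6, 0.1]
finger_gap: 0.702
gripper_force: 0.0
```

Request:
{"api": "carry_out", "payload": {
  "steps": [
    {"delta_pos": [0.014, -0.05, 0], "turn": [0, 0, 0], "hand": 0.06},
    {"delta_pos": [0.014, -0.05, 0], "turn": [0, 0, 0], "hand": 0.06},
    {"delta_pos": [0, 0, 0], "turn": [0, 0, 0.11], "hand": 0.06},
    {"delta_pos": [0, 0, 0], "turn": [0, 0, 0.117], "hand": 0.06},
    {"delta_pos": [0, 0, 0.02], "turn": [0, 0, 0], "hand": 0.06}
  ]
}}

```text
time_s: 30.42
ee_pos: [0.45, 0.1133, 0.134]
tcp_rot: [-3.14, -0.091, -0.008]
wrist_force: [0.1, 0.2, 0.9]
finger_gap: 0.703
gripper_force: 0.0
```

Request:
{"api": "carry_out", "payload": {
  "steps": [
    {"delta_pos": [0, 0, 0.03], "turn": [0, 0, 0], "hand": 0.06},
    {"delta_pos": [0, 0, 0.03], "turn": [0, 0, 0], "hand": 0.06},
    {"delta_pos": [0, 0, 0], "turn": [0, 0, 0], "hand": 0.06},
    {"delta_pos": [0, 0, 0], "turn": [0, 0, 0], "hand": 0.06},
    {"delta_pos": [0, 0, 0], "turn": [0, 0, 0], "hand": 0.06}
  ]
}}

```text
time_s: 31.05
ee_pos: [0.4497, 0.1128, 0.0737]
tcp_rot: [-3.14, -0.091, -0.005]
wrist_force: [0.2, 0.2, 0.1]
finger_gap: 0.706
gripper_force: 0.0
```

```bash
python3 go.py .4485 .113 .02 3.3;  python3 - <<'E'
from h import *
S=cam('scene')
a=cv2.resize(S['color'][245:315,260:330,::-1],None,fx=5.7,fy=5.7,interpolation=cv2.INTER_CUBIC)
b=cv2.resize(S['color'][190:260,210:280,::-1],None,fx=5.7,fy=5.7,interpolation=cv2.INTER_CUBIC)
cv2.imwrite('pics/a6.png',np.hstack([a,b]))
E
```

```text
t 31.05 tcp [0.4497 0.1128 0.0737] yaw 3.31 zdir [ 0.003   0.0004 -1.    ] F [0.2095 0.2124 0.0844] gap 0.706 gf 0.0
shift mm [-1.3095 -0.2231 53.6566] turn z 0.00025274886024610684 shift in final-yaw frame [-1.1501 -0.2333 53.6602]
```

View pics/a6.png

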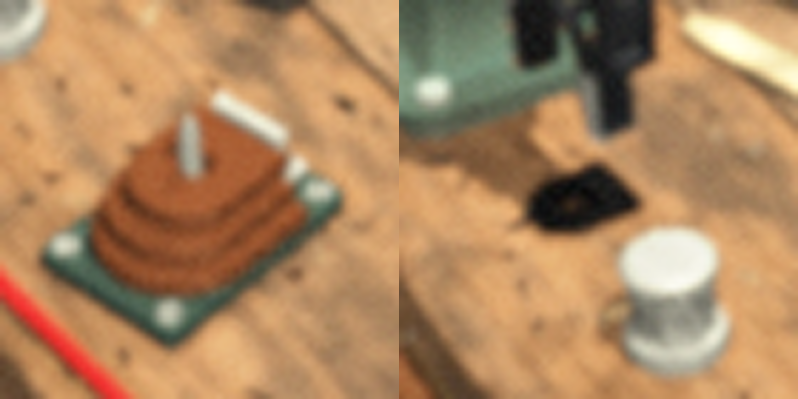

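The stack is aligned with three lifts on, and the gripper hangs over the black top piece at crop (580,200).

Request:
{"api": "carry_out", "payload": {
  "steps": [
    {"delta_pos": [-0.0012, 0, 0.02], "turn": [0, 0, 0], "hand": 0.056},
    {"delta_pos": [0, 0, 0.02], "turn": [0, 0, 0], "hand": 0.056},
    {"delta_pos": [0, 0, 0.008], "turn": [0, 0, 0], "hand": 0.056},
    {"delta_pos": [0, 0, 0.004], "turn": [0, 0, 0], "hand": 0.056},
    {"delta_pos": [0, 0, 0], "turn": [0, 0, 0], "hand": 0.056}
  ]
}}

```text
time_s: 31.72
ee_pos: [0.4477, 0.1127, 0.0206]
tcp_rot: [-3.14, -0.091, -0.001]
wrist_force: [-0.4, -0.1, -0.4]
finger_gap: 0.653
gripper_force: 0.0
```

Request:
{"api": "carry_out", "payload": {
  "steps": [
    {"delta_pos": [0, 0, 0], "turn": [0, 0, 0], "hand": 0.045},
    {"delta_pos": [0, 0, 0], "turn": [0, 0, 0], "hand": 0.02},
    {"delta_pos": [0, 0, 0], "turn": [0, 0, 0], "hand": 0.02},
    {"delta_pos": [0, 0, 0], "turn": [0, 0, 0], "hand": 0.02},
    {"delta_pos": [0, 0, 0], "turn": [0, 0, 0], "hand": 0.02}
  ]
}}

```text
time_s: 32.35
ee_pos: [0.4478, 0.1127, 0.0213]
tcp_rot: [-3.14, -0.091, -0.002]
wrist_force: [-0.9, -0.6, 6.2]
finger_gap: 0.408
gripper_force: 59.1
```

```bash
python3 go.py .4546 -.146 .13 16.3;  python3 - <<'E'
from h import *
S=cam('scene')
crop(S,210,185,280,255,8,'pics/a7.png')
E
```

```text
t 32.35 tcp [0.4478 0.1127 0.0213] yaw 3.31 zdir [ 0.0014  0.0002 -1.    ] F [-0.9405 -0.5842  6.2041] gap 0.408 gf 59.115909228567034
shift mm [  -7.9905  258.6493 -108.7642] turn z -0.2266404437762061 shift in final-yaw frame [ -66.0631  250.2197 -108.714 ]
```

View pics/a7.png

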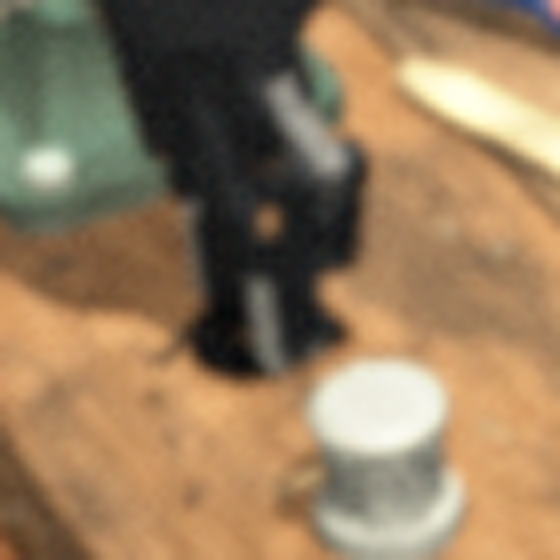

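Request:
{"api": "carry_out", "payload": {
  "steps": [
    {"delta_pos": [0, 0, -0.01], "turn": [0, 0, 0], "hand": 0.02},
    {"delta_pos": [0, 0, -0.03], "turn": [0, 0, 0], "hand": 0.02},
    {"delta_pos": [0, 0, -0.04], "turn": [0, 0, 0], "hand": 0.02},
    {"delta_pos": [0, 0, -0.03], "turn": [0, 0, 0], "hand": 0.02},
    {"delta_pos": [0, 0, 0], "turn": [0, 0, 0], "hand": 0.02}
  ]
}}

```text
time_s: 33.02
ee_pos: [0.4492, 0.1128, 0.133]
tcp_rot: [-3.14, -0.091, -0.01]
wrist_force: [0.3, 0.7, -0.1]
finger_gap: 0.408
gripper_force: 59.9
```

Request:
{"api": "carry_out", "payload": {
  "steps": [
    {"delta_pos": [-0.0018, 0.05, 0], "turn": [0, 0, 0], "hand": 0.02},
    {"delta_pos": [-0.0018, 0.053, 0], "turn": [0, 0, 0], "hand": 0.02},
    {"delta_pos": [-0.0018, 0.053, 0], "turn": [0, 0, 0], "hand": 0.02},
    {"delta_pos": [-0.0018, 0.053, 0], "turn": [0, 0, 0], "hand": 0.02},
    {"delta_pos": [-0.0018, 0.05, 0], "turn": [0, 0, 0], "hand": 0.02}
  ]
}}

```text
time_s: 33.65
ee_pos: [0.4524, -0.1479, 0.1293]
tcp_rot: [-3.139, -0.09, 0.002]
wrist_force: [0.3, 1.0, -0.4]
finger_gap: 0.411
gripper_force: 59.9
```

Request:
{"api": "carry_out", "payload": {
  "steps": [
    {"delta_pos": [0, 0, 0], "turn": [0, 0, -0.12], "hand": 0.02},
    {"delta_pos": [0, 0, 0], "turn": [0, 0, -0.107], "hand": 0.02},
    {"delta_pos": [0, 0, 0], "turn": [0, 0, 0], "hand": 0.02},
    {"delta_pos": [0, 0, 0], "turn": [0, 0, 0], "hand": 0.02},
    {"delta_pos": [0, 0, 0], "turn": [0, 0, 0], "hand": 0.02}
  ]
}}

```text
time_s: 34.28
ee_pos: [0.4532, -0.1462, 0.1301]
tcp_rot: [-3.11, -0.445, 0.0]
wrist_force: [0.2, -0.1, -0.6]
finger_gap: 0.407
gripper_force: 59.9
```

```bash
python3 go.py .4538 -.1463 .09 16.3;  python3 - <<'E'
from h import *
S=cam('scene')
crop(S,260,225,330,295,8,'pics/a8.png')
E
```

```text
t 34.27 tcp [ 0.4532 -0.1462  0.1301] yaw 16.3 zdir [-0.0003  0.0003 -1.    ] F [ 0.2002 -0.1492 -0.6056] gap 0.407 gf 59.94871481554583
shift mm [ 0.5217  0.3069 40.0933] turn z -8.495340346274918e-05 shift in final-yaw frame [ 0.5127  0.2926 40.0936]
```

View pics/a8.png

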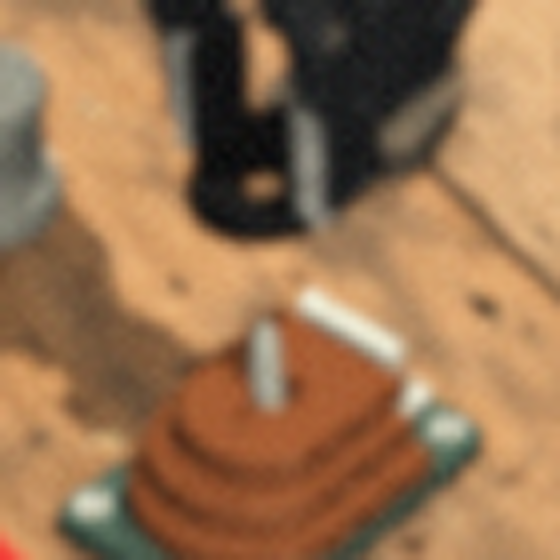

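The top piece is level over the pin, with its hole at crop (263,185) in line with the pin tip at (262,330). Lowering it now. All 14 pictures are used, so later checks are numeric.

Request:
{"api": "carry_out", "payload": {
  "steps": [
    {"delta_pos": [0.0005, 0.0003, 0.02], "turn": [0, 0, 0], "hand": 0.02},
    {"delta_pos": [0, 0, 0.018], "turn": [0, 0, 0], "hand": 0.02},
    {"delta_pos": [0, 0, 0.006], "turn": [0, 0, 0], "hand": 0.02},
    {"delta_pos": [0, 0, 0.004], "turn": [0, 0, 0], "hand": 0.02},
    {"delta_pos": [0, 0, 0.004], "turn": [0, 0, 0], "hand": 0.02}
  ]
}}

```text
time_s: 34.95
ee_pos: [0.4543, -0.1468, 0.0786]
tcp_rot: [3.109, 0.446, 0.002]
wrist_force: [0.3, -0.4, -0.4]
finger_gap: 0.414
gripper_force: 60.0
```

Request:
{"api": "carry_out", "payload": {
  "steps": [
    {"delta_pos": [0, 0, 0.004], "turn": [0, 0, 0], "hand": 0.02},
    {"delta_pos": [0, 0, 0.002], "turn": [0, 0, 0], "hand": 0.02},
    {"delta_pos": [0, 0, 0], "turn": [0, 0, 0], "hand": 0.02},
    {"delta_pos": [0, 0, 0], "turn": [0, 0, 0], "hand": 0.02},
    {"delta_pos": [0, 0, 0], "turn": [0, 0, 0], "hand": 0.02}
  ]
}}

```text
time_s: 35.58
ee_pos: [0.4537, -0.1465, 0.0722]
tcp_rot: [-3.109, -0.446, 0.0]
wrist_force: [-1.1, 0.2, -0.8]
finger_gap: 0.408
gripper_force: 59.9
```

```bash
python3 go.py .4538 -.1463 .0635 16.3; python3 - <<'E'
# weight: head-top centre and foot in scene view, colour mask; extremes
from h import *
np.set_printoptions(precision=4,suppress=True)
S=cam('scene'); k=6; x0,y0,x1,y1=240,215,275,262
im=cv2.resize(S['color'][y0:y1,x0:x1],None,fx=k,fy=k,interpolation=cv2.INTER_CUBIC)
hsv=cv2.cvtColor(im,cv2.COLOR_RGB2HSV)
m=((hsv[...,1]<75)&(hsv[...,2]>90)).astype(np.uint8)
m=cv2.morphologyEx(m,cv2.MORPH_OPEN,np.ones((7,7)))
cs,_=cv2.findContours(m,0,1); c=max(cs,key=cv2.contourArea).reshape(-1,2)
for y in range(c[:,1].min(),c[:,1].max(),8):
    xs=np.nonzero(m[y])[0]; print(round(y/k+y0-.4,1),(xs.min()+.5)/k-.5+x0,(xs.max()+.5)/k-.5+x0, end=' | ')
b=((hsv[...,1]<60)&(hsv[...,2]>185)).astype(np.uint8)
cs,_=cv2.findContours(b,0,1)
for q in sorted(cs,key=cv2.contourArea)[-2:]:
    if len(q)>5: e=cv2.fitEllipse(q); p=(np.array(e[0])+.5)/k-.5+[x0,y0]; print('\nellipse',p,np.array(e[1])/k,ray(S,p,.05))
for p in([.438,.004],[.438,.002]):
    for z,rr in((.05,.0205),(0.,.022)):
        a=np.linspace(0,6.28,200); o=proj(S,np.c_[p[0]+rr*np.cos(a),p[1]+rr*np.sin(a),0*a+z]); print(p,z,'u',o[:,0].min(),o[:,0].max(),'v',o[:,1].min(),o[:,1].max())
E
```

```text
t 35.58 tcp [ 0.4537 -0.1465  0.0722] yaw 16.32 zdir [-0.0003  0.0003 -1.    ] F [-1.1485  0.1791 -0.7763] gap 0.408 gf 59.88291795831174
shift mm [ 0.1723 -0.1403  8.7464] turn z 0.00028889813022457103 shift in final-yaw frame [ 0.1701 -0.1438  8.7464]
230.1 256.4166666666667 259.75 | 231.4 251.41666666666666 262.5833333333333 | 232.8 249.08333333333334 263.9166666666667 | 234.1 248.25 264.75 | 235.4 247.91666666666666 264.9166666666667 | 236.8 247.91666666666666 264.75 | 238.1 248.41666666666666 264.25 | 239.4 249.25 264.0833333333333 | 240.8 249.58333333333334 263.9166666666667 | 242.1 250.08333333333334 262.0833333333333 | 243.4 250.58333333333334 265.5833333333333 | 244.8 250.41666666666666 266.25 | 246.1 249.41666666666666 266.75 | 247.4 249.25 266.75 | 248.8 249.25 266.75 | 250.1 249.41666666666666 266.5833333333333 | 251.4 249.75 266.0833333333333 | 252.8 250.41666666666666 265.0833333333333 | 254.1 252.08333333333334 263.75 | 255.4 254.58333333333334 260.75 | 
ellipse [265.7296 244.4844] [0.2155 0.8589] [[ 0.4397 -0.0387  0.05  ]]
[0.438, 0.004] 0.05 u 247.65073466542003 265.3151704937674 v 229.5796221332999 240.55787854158262
[0.438, 0.004] 0.0 u 249.2674071523267 267.6739886105677 v 245.36616590395582 257.31909677979144
[0.438, 0.002] 0.05 u 248.0312071583216 265.71629216837493 v 230.01238450839605 241.0176337160014
[0.438, 0.002] 0.0 u 249.63891480893597 268.0663867739045 v 245.80488759498397 257.78637084355455
```

Request:
{"api": "carry_out", "payload": {
  "steps": [
    {"delta_pos": [0, 0, 0.005], "turn": [0, 0, 0], "hand": 0.02},
    {"delta_pos": [0, 0, 0.0035], "turn": [0, 0, 0], "hand": 0.02},
    {"delta_pos": [0, 0, 0], "turn": [0, 0, 0], "hand": 0.02},
    {"delta_pos": [0, 0, 0], "turn": [0, 0, 0], "hand": 0.02},
    {"delta_pos": [0, 0, 0], "turn": [0, 0, 0], "hand": 0.04}
  ]
}}

```text
time_s: 36.25
ee_pos: [0.4545, -0.1471, 0.0639]
tcp_rot: [3.109, 0.446, 0.002]
wrist_force: [-0.3, -0.5, -0.2]
finger_gap: 0.469
gripper_force: 0.0
```

Request:
{"api": "carry_out", "payload": {
  "steps": [
    {"delta_pos": [0, 0, 0], "turn": [0, 0, 0], "hand": 0.055},
    {"delta_pos": [0, 0, 0], "turn": [0, 0, 0], "hand": 0.055},
    {"delta_pos": [0, 0, 0], "turn": [0, 0, 0], "hand": 0.055},
    {"delta_pos": [0, 0, -0.01], "turn": [0, 0, 0], "hand": 0.055},
    {"delta_pos": [0, 0, -0.03], "turn": [0, 0, 0], "hand": 0.055}
  ]
}}

```text
time_s: 36.88
ee_pos: [0.4529, -0.1461, 0.1036]
tcp_rot: [-3.108, -0.445, 0.004]
wrist_force: [0.6, -0.3, -0.1]
finger_gap: 0.643
gripper_force: 0.0
```

Request:
{"api": "carry_out", "payload": {
  "steps": [
    {"delta_pos": [0, 0, -0.04], "turn": [0, 0, 0], "hand": 0.068},
    {"delta_pos": [0.0062, -0.0352, 0], "turn": [0, 0, 0], "hand": 0.068},
    {"delta_pos": [0.007, -0.038, 0], "turn": [0, 0, 0], "hand": 0.068},
    {"delta_pos": [0.007, -0.038, 0], "turn": [0, 0, 0], "hand": 0.068},
    {"delta_pos": [0.007, -0.038, 0], "turn": [0, 0, 0], "hand": 0.068}
  ]
}}

```text
time_s: 37.5
ee_pos: [0.4381, 0.0053, 0.1446]
tcp_rot: [3.11, 0.445, 0.002]
wrist_force: [0.9, -0.9, 0.2]
finger_gap: 0.799
gripper_force: 0.0
```

Request:
{"api": "carry_out", "payload": {
  "steps": [
    {"delta_pos": [0, 0, 0.02], "turn": [0, 0, 0], "hand": 0.068},
    {"delta_pos": [0, 0, 0], "turn": [0, 0, 0], "hand": 0.068},
    {"delta_pos": [0, 0, 0], "turn": [0, 0, 0], "hand": 0.068},
    {"delta_pos": [0, 0, 0], "turn": [0, 0, 0], "hand": 0.068},
    {"delta_pos": [0, 0, 0], "turn": [0, 0, 0], "hand": 0.068}
  ]
}}

```text
time_s: 38.12
ee_pos: [0.4384, 0.0038, 0.1242]
tcp_rot: [3.11, 0.445, 0.001]
wrist_force: [0.4, -0.9, -0.4]
finger_gap: 0.796
gripper_force: 0.0
```

```bash
python3 go.py .438 .0045 .035 16.3; python3 - <<'E'
# check top piece: dark region on the stack
from h import *
np.set_printoptions(precision=4,suppress=True)
S=cam('scene'); k=6; x0,y0,x1,y1=270,245,320,300
im=cv2.resize(S['color'][y0:y1,x0:x1],None,fx=k,fy=k,interpolation=cv2.INTER_CUBIC)
g=im.max(2); m=(g<60).astype(np.uint8); m=cv2.morphologyEx(m,cv2.MORPH_CLOSE,np.ones((5,5)))
cs,_=cv2.findContours(m,0,1); c=max(cs,key=cv2.contourArea)
print('black box px',np.array(cv2.boundingRect(c))/k+[x0,y0,0,0])
# expected outline of the top piece (top face z .05, bottom .042) seated on the pin
th=np.radians(16.3); e=np.array([np.cos(th),np.sin(th)]); n=np.array([-e[1],e[0]]); o=np.array([.4468,-.1483])
pts=[o+e*a+n*b for a,b in((.026,.019),(.026,-.019),(0,.019),(0,-.019),(-.02,0),(-.014,.013),(-.014,-.013))]
P=np.array([np.r_[p,z] for p in pts for z in(.042,.05)]); q=proj(S,P); print('expected box',q.min(0),np.ptp(q,axis=0))
E
```

```text
t 38.12 tcp [0.4384 0.0038 0.1242] yaw 16.27 zdir [ 0.001  -0.0001 -1.    ] F [ 0.3975 -0.8847 -0.4216] gap 0.796 gf 0.0
shift mm [-0.3094 -0.82   89.2471] turn z -0.0005200630928035931 shift in final-yaw frame [-0.229  -0.7915 89.2476]
black box px [285.6667 263.      22.1667  16.    ]
expected box [283.8869 260.7196] [23.9423 19.1426]
```

Request:
{"api": "carry_out", "payload": {
  "steps": [
    {"delta_pos": [0, -0.0008, 0.02], "turn": [0, 0, 0], "hand": 0.068},
    {"delta_pos": [0, 0, 0.03], "turn": [0, 0, 0], "hand": 0.068},
    {"delta_pos": [0, 0, 0.02], "turn": [0, 0, 0], "hand": 0.068},
    {"delta_pos": [0, 0, 0.012], "turn": [0, 0, 0], "hand": 0.068},
    {"delta_pos": [0, 0, 0.007], "turn": [0, 0, 0], "hand": 0.068}
  ]
}}

```text
time_s: 38.8
ee_pos: [0.438, 0.0049, 0.0344]
tcp_rot: [-3.11, -0.445, 0.0]
wrist_force: [0.8, 0.1, 0.4]
finger_gap: 0.792
gripper_force: 0.0
```

Request:
{"api": "carry_out", "payload": {
  "steps": [
    {"delta_pos": [0, 0, 0], "turn": [0, 0, 0], "hand": 0.068},
    {"delta_pos": [0, 0, 0], "turn": [0, 0, 0], "hand": 0.05},
    {"delta_pos": [0, 0, 0], "turn": [0, 0, 0], "hand": 0.02},
    {"delta_pos": [0, 0, 0], "turn": [0, 0, 0], "hand": 0.02},
    {"delta_pos": [0, 0, 0], "turn": [0, 0, 0], "hand": 0.02}
  ]
}}

```text
time_s: 39.42
ee_pos: [0.4382, 0.0053, 0.0357]
tcp_rot: [-3.11, -0.445, -0.002]
wrist_force: [-1.5, 2.7, 6.1]
finger_gap: 0.45
gripper_force: 59.5
```

Request:
{"api": "carry_out", "payload": {
  "steps": [
    {"delta_pos": [0, 0, 0], "turn": [0, 0, 0], "hand": 0.02},
    {"delta_pos": [0, 0, 0], "turn": [0, 0, 0], "hand": 0.02},
    {"delta_pos": [0, 0, 0], "turn": [0, 0, 0], "hand": 0.02},
    {"delta_pos": [0, 0, 0], "turn": [0, 0, 0], "hand": 0.02},
    {"delta_pos": [0, 0, 0], "turn": [0, 0, 0], "hand": 0.02}
  ]
}}

```text
time_s: 40.05
ee_pos: [0.4382, 0.0053, 0.0357]
tcp_rot: [-3.11, -0.445, -0.002]
wrist_force: [-0.6, 2.3, 4.9]
finger_gap: 0.448
gripper_force: 59.5
```

```bash
python3 go.py .4468 -.1483 .13 16.3
```

```text
t 40.05 tcp [0.4382 0.0053 0.0357] yaw 16.3 zdir [ 0.0014  0.0005 -1.    ] F [-0.5668  2.2596  4.9084] gap 0.448 gf 59.48142111185007
shift mm [-34.7361 149.835  -94.3968] turn z 2.1553063732429915e-05 shift in final-yaw frame [-34.8727 149.8403 -94.338 ]
```

Request:
{"api": "carry_out", "payload": {
  "steps": [
    {"delta_pos": [0, 0, -0.01], "turn": [0, 0, 0], "hand": 0.02},
    {"delta_pos": [0, 0, -0.025], "turn": [0, 0, 0], "hand": 0.02},
    {"delta_pos": [0, 0, -0.035], "turn": [0, 0, 0], "hand": 0.02},
    {"delta_pos": [0, 0, -0.03], "turn": [0, 0, 0], "hand": 0.02},
    {"delta_pos": [0, 0, 0], "turn": [0, 0, 0], "hand": 0.02}
  ]
}}

```text
time_s: 40.67
ee_pos: [0.4394, 0.0047, 0.1367]
tcp_rot: [3.108, 0.446, 0.008]
wrist_force: [0.7, -0.1, -4.7]
finger_gap: 0.446
gripper_force: 61.1
```

Request:
{"api": "carry_out", "payload": {
  "steps": [
    {"delta_pos": [-0.007, 0.025, 0], "turn": [0, 0, 0], "hand": 0.02},
    {"delta_pos": [-0.007, 0.035, 0], "turn": [0, 0, 0], "hand": 0.02},
    {"delta_pos": [-0.007, 0.035, 0], "turn": [0, 0, 0], "hand": 0.02},
    {"delta_pos": [-0.007, 0.035, 0], "turn": [0, 0, 0], "hand": 0.02},
    {"delta_pos": [-0.0068, 0.02, 0], "turn": [0, 0, 0], "hand": 0.02}
  ]
}}

```text
time_s: 41.3
ee_pos: [0.4458, -0.1501, 0.133]
tcp_rot: [-3.109, -0.444, 0.004]
wrist_force: [0.1, 0.8, -3.8]
finger_gap: 0.447
gripper_force: 61.4
```

Request:
{"api": "carry_out", "payload": {
  "steps": [
    {"delta_pos": [0, 0, 0], "turn": [0, 0, 0], "hand": 0.02},
    {"delta_pos": [0, 0, 0], "turn": [0, 0, 0], "hand": 0.02},
    {"delta_pos": [0, 0, 0], "turn": [0, 0, 0], "hand": 0.02},
    {"delta_pos": [0, 0, 0], "turn": [0, 0, 0], "hand": 0.02},
    {"delta_pos": [0, 0, 0], "turn": [0, 0, 0], "hand": 0.02}
  ]
}}

```text
time_s: 41.92
ee_pos: [0.4466, -0.1483, 0.1349]
tcp_rot: [3.11, 0.447, 0.0]
wrist_force: [0.3, 0.1, -4.3]
finger_gap: 0.446
gripper_force: 61.5
```

```bash
python3 go.py .4468 -.1483 .105 16.3; python3 - <<'E'
from h import *
from plant import r
np.set_printoptions(precision=2,suppress=True)
S=cam('scene'); k=6; x0,y0,x1,y1=270,215,320,275
im=cv2.resize(S['color'][y0:y1,x0:x1],None,fx=k,fy=k,interpolation=cv2.INTER_CUBIC)
hsv=cv2.cvtColor(im,cv2.COLOR_RGB2HSV); m=((hsv[...,1]<70)&(hsv[...,2]>95)).astype(np.uint8)
m=cv2.morphologyEx(m,cv2.MORPH_OPEN,np.ones((5,5)))
n,L,st,ce=cv2.connectedComponentsWithStats(m)
for s in st[1:]:
    if s[4]>300: print('white comp box px',s[0]/k+x0,s[1]/k+y0,(s[0]+s[2])/k+x0,(s[1]+s[3])/k+y0,s[4])
t=r.get_state()['ee_pos']; a=np.linspace(0,6.28,100)
for z in(0,.012):
    o=proj(S,np.c_[t[0]+.022*np.cos(a),t[1]+.022*np.sin(a),0*a+t[2]-.0357+z]); print('foot expected',z,o.min(0),o.max(0))
for y in range(230,276,3): print(y,''.join('#' if m[int((y-y0+.5)*k),int((x-x0+.5)*k)] else '.' for x in range(x0,x1)))
E
```

```text
t 41.92 tcp [ 0.4466 -0.1483  0.1349] yaw 16.36 zdir [ 0.0002  0.     -1.    ] F [ 0.2599  0.1305 -4.2586] gap 0.446 gf 61.469754511490464
shift mm [ 0.159   0.017  29.8616] turn z 0.001067839902883144 shift in final-yaw frame [ 0.1652  0.0181 29.8616]
white comp box px 306.8333333333333 215.0 317.1666666666667 221.16666666666666 1406
white comp box px 282.3333333333333 229.16666666666666 303.3333333333333 259.5 14714
white comp box px 277.6666666666667 229.5 280.6666666666667 242.16666666666666 649
white comp box px 297.8333333333333 261.6666666666667 310.1666666666667 270.1666666666667 1167
white comp box px 291.3333333333333 265.6666666666667 295.6666666666667 273.5 992
foot expected 0 [281.06 246.48] [302.5  260.53]
foot expected 0.012 [280.69 242.05] [302.31 256.06]
230 ........#.......#######...........................
233 ........##...###########..........................
236 ........##..#############.........................
239 .........#..##############..................#.....
242 ..............##############.........##...........
245 ................############......................
248 .............###############......................
251 .............################..##.................
254 ..............###################.................
257 ................##############....................
260 ..................................................
263 ............................#####.................
266 ......................###........######...........
269 .....................####.............##..........
272 ......................###.........................Traceback (most recent call last):
  File "<stdin>", line 14, in <module>
  File "<stdin>", line 14, in <genexpr>
IndexError: index 363 is out of bounds for axis 0 with size 360
```

Request:
{"api": "carry_out", "payload": {
  "steps": [
    {"delta_pos": [-0.0005, 0, 0.015], "turn": [0, 0, 0], "hand": 0.02},
    {"delta_pos": [0, 0, 0.012], "turn": [0, 0, 0], "hand": 0.02},
    {"delta_pos": [0, 0, 0.005], "turn": [0, 0, 0], "hand": 0.02},
    {"delta_pos": [0, 0, 0.004], "turn": [0, 0, 0], "hand": 0.02},
    {"delta_pos": [0, 0, 0.003], "turn": [0, 0, 0], "hand": 0.02}
  ]
}}

```text
time_s: 42.6
ee_pos: [0.4463, -0.149, 0.0957]
tcp_rot: [3.11, 0.446, 0.001]
wrist_force: [-1.2, -0.5, -5.2]
finger_gap: 0.448
gripper_force: 61.5
```

Request:
{"api": "carry_out", "payload": {
  "steps": [
    {"delta_pos": [0, 0, 0.002], "turn": [0, 0, 0], "hand": 0.02},
    {"delta_pos": [0, 0, 0.002], "turn": [0, 0, 0], "hand": 0.02},
    {"delta_pos": [0, 0, 0], "turn": [0, 0, 0], "hand": 0.02},
    {"delta_pos": [0, 0, 0], "turn": [0, 0, 0], "hand": 0.02},
    {"delta_pos": [0, 0, 0], "turn": [0, 0, 0], "hand": 0.02}
  ]
}}

```text
time_s: 43.22
ee_pos: [0.4462, -0.1489, 0.0919]
tcp_rot: [3.11, 0.446, 0.0]
wrist_force: [0.3, -0.2, -5.1]
finger_gap: 0.447
gripper_force: 61.5
```

No contact yet, so the bore is over the tip. I'll lower the rest slowly.

Request:
{"api": "carry_out", "payload": {
  "steps": [
    {"delta_pos": [0, 0, 0.002], "turn": [0, 0, 0], "hand": 0.02},
    {"delta_pos": [0, 0, 0.002], "turn": [0, 0, 0], "hand": 0.02},
    {"delta_pos": [0, 0, 0.001], "turn": [0, 0, 0], "hand": 0.02},
    {"delta_pos": [0, 0, 0], "turn": [0, 0, 0], "hand": 0.02},
    {"delta_pos": [0, 0, 0], "turn": [0, 0, 0], "hand": 0.02}
  ]
}}

```text
time_s: 43.85
ee_pos: [0.4462, -0.1489, 0.0868]
tcp_rot: [-3.11, -0.446, -0.0]
wrist_force: [0.3, -0.2, -5.1]
finger_gap: 0.447
gripper_force: 61.5
```

Request:
{"api": "carry_out", "payload": {
  "steps": [
    {"delta_pos": [0, 0, 0.001], "turn": [0, 0, 0], "hand": 0.02},
    {"delta_pos": [0, 0, 0], "turn": [0, 0, 0], "hand": 0.02},
    {"delta_pos": [0, 0, 0], "turn": [0, 0, 0], "hand": 0.02},
    {"delta_pos": [0, 0, 0], "turn": [0, 0, 0], "hand": 0.02},
    {"delta_pos": [0, 0, 0], "turn": [0, 0, 0], "hand": 0.02}
  ]
}}

```text
time_s: 44.48
ee_pos: [0.4462, -0.1489, 0.0858]
tcp_rot: [3.11, 0.446, 0.0]
wrist_force: [0.3, -0.3, -4.2]
finger_gap: 0.446
gripper_force: 61.5
```

Request:
{"api": "carry_out", "payload": {
  "steps": [
    {"delta_pos": [0, 0, 0.0005], "turn": [0, 0, 0], "hand": 0.02},
    {"delta_pos": [0, 0, 0], "turn": [0, 0, 0], "hand": 0.02},
    {"delta_pos": [0, 0, 0], "turn": [0, 0, 0], "hand": 0.042},
    {"delta_pos": [0, 0, 0], "turn": [0, 0, 0], "hand": 0.06},
    {"delta_pos": [0, 0, 0], "turn": [0, 0, 0], "hand": 0.068}
  ]
}}

```text
time_s: 45.1
ee_pos: [0.4463, -0.149, 0.0854]
tcp_rot: [3.11, 0.446, 0.001]
wrist_force: [-0.3, -0.2, 0.5]
finger_gap: 0.795
gripper_force: 0.0
```

Request:
{"api": "carry_out", "payload": {
  "steps": [
    {"delta_pos": [0, 0, 0], "turn": [0, 0, 0], "hand": 0.068},
    {"delta_pos": [0, 0, 0], "turn": [0, 0, 0], "hand": 0.068},
    {"delta_pos": [0, 0, -0.01], "turn": [0, 0, 0], "hand": 0.068},
    {"delta_pos": [0, 0, -0.03], "turn": [0, 0, 0], "hand": 0.068},
    {"delta_pos": [0, 0, -0.04], "turn": [0, 0, 0], "hand": 0.068}
  ]
}}

```text
time_s: 45.72
ee_pos: [0.4455, -0.1486, 0.166]
tcp_rot: [-3.109, -0.446, 0.002]
wrist_force: [0.5, -0.6, 0.3]
finger_gap: 0.794
gripper_force: 0.0
```

Request:
{"api": "carry_out", "payload": {
  "steps": [
    {"delta_pos": [0, 0, -0.04], "turn": [0, 0, 0], "hand": 0.068},
    {"delta_pos": [0, 0.04, 0], "turn": [0, 0, 0], "hand": 0.068},
    {"delta_pos": [0, 0.05, 0], "turn": [0, 0, 0], "hand": 0.068},
    {"delta_pos": [0, 0.05, 0], "turn": [0, 0, 0], "hand": 0.068},
    {"delta_pos": [0, 0.04, 0], "turn": [0, 0, 0], "hand": 0.068}
  ]
}}

```text
time_s: 46.35
ee_pos: [0.4972, -0.3236, 0.2061]
tcp_rot: [3.109, 0.445, 0.001]
wrist_force: [-0.1, 0.1, 0.2]
finger_gap: 0.793
gripper_force: 0.0
```

```bash
python3 go.py; python3 - <<'E'
from h import *
np.set_printoptions(precision=2,suppress=True)
S=cam('scene'); k=6; x0,y0,x1,y1=270,225,322,300
im=cv2.resize(S['color'][y0:y1,x0:x1],None,fx=k,fy=k,interpolation=cv2.INTER_CUBIC)
hsv=cv2.cvtColor(im,cv2.COLOR_RGB2HSV); m=((hsv[...,1]<70)&(hsv[...,2]>95)); d=im.max(2)<60; g=(hsv[...,0]>45)&(hsv[...,0]<100)&(hsv[...,1]>70)
for y in range(232,296,2): print(y,''.join('#' if m[i,j] else 'k' if d[i,j] else 'g' if g[i,j] else '.' for i in [int((y-y0+.5)*k)] for j in [int((x-x0+.5)*k) for x in range(x0,x1)]))
a=np.linspace(0,6.28,100)
for z,rr in((.05,.022),(.1,.0205)):
    o=proj(S,np.c_[.4464+rr*np.cos(a),-.1488+rr*np.sin(a),0*a+z]); print('expected',z,o.min(0),o.max(0))
E
```

```text
t 46.35 tcp [ 0.4972 -0.3236  0.2061] yaw 16.28 zdir [ 0.001  -0.0008 -1.    ] F [-0.0825  0.0751  0.2001] gap 0.793 gf 0.0
232 ............................#####.###....#..........
234 ...........................###########..............
236 .........................################...........
238 ........................################.###........
240 ...............................####.##...#.#........
242 ..............................k.....#..#............
244 ..................................kk................
246 ....................................................
248 ......................####..........................
250 ................##############......................
252 ..............##################....................
254 .............####################...................
256 ..............###################...................
258 ..............##################....................
260 ...............################.....................
262 ...............##############.......................
264 ...............#.###########...##...................
266 ...
[... 238 characters left out ...]
...###############.kkk.....###.........
276 ...................########...kk.........#..##......
278 .................kkkkkkkkkkkk...............#####...
280 ....................................................
282 ............................................kkk.....
284 ...##......................................kkk......
286 #####...................................kkk.........
288 #####.................................kkkk..........
290 #####..............................kkkk.............
292 k..####..........................kkkk...............
294 .......##.....................kkkkk.................
expected 0.05 [282.46 264.06] [303.22 278.3 ]
expected 0.1 [281.74 246.78] [301.73 259.89]
```

The numeric check shows the weight upright over the stack at the expected pixels, with the black top piece visible beneath it and no force on the gripper. Handing in.

```bash
python3 -c "
from plant import r
print(r.job_done())"
```

```text
the job is handed in; nothing more can be done
None
```

The heel is stacked on the jig pin in order (large, middle and small lifts, then the top piece) with the steel weight seated on top, and the job was handed in at about 46 s with the gripper clear; the last check, after the picture limit, was from image measurements only.

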